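# Stack the dry pots for the kiln

### The job

First make room at the kiln place, the white rectangle on the bench: slide the lidded jar that stands there into the white ring on the bench. Then nest all the plant pots from the slatted rack, upright, into one stack standing on the ring of the small carrying board, and only then slide the loaded board into the kiln place, square inside the rectangle. The clay is unfired: jar and board are to be slid on the bench and never lifted off it, the finished stack must stay whole, and the flask, dish and brush are to be left alone.

Things in the scene. Friction and masses are not known exactly. Their poses are not given: they have to be found in the camera images.
- pot1: clay plant pot, one of 4 to 6 alike, may be absent: tapered body (34 mm across at the foot, 53 mm at 44 mm up) under an upright collar 66 to 68 mm across outside, 58 mm inside, 26 mm high; 70 mm high in all, 100 g, open at the top. Nested, its collar rests on the rim of the pot below, 26 mm higher. Origin: centre of underside, z up. Starts upright on the slatted rack
- pot2: clay plant pot, one of 4 to 6 alike, may be absent: tapered body (34 mm across at the foot, 53 mm at 44 mm up) under an upright collar 66 to 68 mm across outside, 58 mm inside, 26 mm high; 70 mm high in all, 100 g, open at the top. Nested, its collar rests on the rim of the pot below, 26 mm higher. Origin: centre of underside, z up. Starts upright on the slatted rack
- pot3: clay plant pot, one of 4 to 6 alike, may be absent: tapered body (34 mm across at the foot, 53 mm at 44 mm up) under an upright collar 66 to 68 mm across outside, 58 mm inside, 26 mm high; 70 mm high in all, 100 g, open at the top. Nested, its collar rests on the rim of the pot below, 26 mm higher. Origin: centre of underside, z up. Starts upright on the slatted rack
- pot4: clay plant pot, one of 4 to 6 alike, may be absent: tapered body (34 mm across at the foot, 53 mm at 44 mm up) under an upright collar 66 to 68 mm across outside, 58 mm inside, 26 mm high; 70 mm high in all, 100 g, open at the top. Nested, its collar rests on the rim of the pot below, 26 mm higher. Origin: centre of underside, z up. Starts upright on the slatted rack
- pot5: clay plant pot, one of 4 to 6 alike, may be absent: tapered body (34 mm across at the foot, 53 mm at 44 mm up) under an upright collar 66 to 68 mm across outside, 58 mm inside, 26 mm high; 70 mm high in all, 100 g, open at the top. Nested, its collar rests on the rim of the pot below, 26 mm higher. Origin: centre of underside, z up. Starts upright on the slatted rack
- pot6: clay plant pot, one of 4 to 6 alike, may be absent: tapered body (34 mm across at the foot, 53 mm at 44 mm up) under an upright collar 66 to 68 mm across outside, 58 mm inside, 26 mm high; 70 mm high in all, 100 g, open at the top. Nested, its collar rests on the rim of the pot below, 26 mm higher. Origin: centre of underside, z up. Starts upright on the slatted rack
- rack: fixed low wooden rack of slats, 310 mm (its x) by 220 mm (its y), top 24 mm above the bench, to the left or right of the carrying board; the pots stand on it. Origin: on the bench, 35 mm from its centre towards +x
- jar: squat clay jar with its lid stuck on, one piece, 400 g: foot 84 mm across, belly 92 mm across at 18 mm up (114 mm over two small ears along its y), lid up to 50 mm, then an upright round knob 24 mm across from 50 to 76 mm. Origin: centre of its underside, z up
- jar_knob (a point): centre of the jar's knob, 63 mm above the jar's underside
- jar_ring: white ring of 124 mm diameter drawn on the bench, flat; the jar must end inside it. Origin: its centre, on the bench
- board: loose wooden carrying board, 120 mm (its x) by 220 mm (its y), 16 mm thick, 500 g, with an upright dark wooden grip bar near its +y end: 70 mm along x, 16 mm thick along y, from 16 to 56 mm up, centred 75 mm from the board's centre. Origin: centre of the underside
- board_ring (a point): centre of the white ring (54 mm diameter) drawn on the board's top, 45 mm from the board's centre towards -y, 16 mm above the underside: the lowest pot stands here
- board_grip (a point): middle of the board's grip bar, 44 mm above the board's underside
- kiln_place: kiln place: white rectangle drawn on the bench, flat, 160 mm (its x) by 260 mm (its y); either way round will do for the board. Origin: its centre, on the bench
- flask: narrow-necked clay flask, 76 mm across, 130 mm high, beyond the work; leave alone. Origin: centre of underside
- dish: shallow clay dish, 130 mm across, 30 mm high, beyond the work; leave alone. Origin: centre of underside
- brush: flat hand brush lying between the robot and the board; leave alone
Things that resemble listed ones, but are neither listed nor needed, are in the scene too. Leave any red or turquoise look-alike of the pot3 alone.

How it is judged:
By the outcome, as a careful person would: the job done as asked, in the order asked, and still so for the second after the job is handed in, with the robot touching nothing.
Of pot1, pot2, pot3, pot4, pot5, pot6 only 4 to 6 are there at a start; the rules pass over those that are not, and their reading is None.
At some moment in a run one of jar may be knocked a few centimetres aside while the robot is not near it.
It also fails if it takes over 210 s, if anything falls off the work surface, if the arm or the gripper's body presses on something with over 40 N, if the wrist force passes 120 N, or if a joint passes its speed limit or range.

### The arm

A 6-joint arm with a two-finger parallel gripper is mounted at the origin on the work surface. World frame = base frame: x ahead of the robot, y to its left, z up, the work surface at z = 0. Lengths are in mm, angles in rad, forces in N, time in s.
With the tool pointing down it reaches from about 325 to 775 mm from the base axis. Payload 5.5 kg.
Tool frame: the origin (TCP) lies between the finger pads; the fingertips stand 17 mm ahead of it and the grasp point (between the pads) lies 2 mm behind it (ctrl.tip_reach is the distance from the TCP to the fingertips, in mm); z points along the fingers, y is the line along which they close (so a half turn about z gives the same grasp; the last joint's range is limited). The gripper opens to 85 mm and grips with 20 to 120 N. Pads are 22 mm wide; open, the fingers measure 114 mm over their backs; the gripper's body (76 mm by 85 mm) begins 54 mm behind the grasp point. The pads swing forward as they close: fully open they stand 13 mm farther back than shut.
Start: joints at [1.06, 0.091, 1.231, -0, 1.82, -0.057], TCP at [263.037, 539.285, 214.075] pointing down, gripper open.
Joint ranges: [-2.87, 2.87], [-0.86, 2.18], [0.17, 2.46], [-1.51, 4.65], [0.06, 2.69], [-2.65, 2.65]. Speed limits (rad/s): [2.57, 2.57, 3.01, 3.14, 3.14, 3.14].

### API

Orientations are given as a unit quaternion [x, y, z, w].
In Python, from rig import ctrl, imaging gives the robot as it stands.
- The arm moves only by the tool carry_out, never from a script. Its argument "commands" is a list of rows, each a list of 7 numbers: the opening, from -1 (shut) to 1 (fully open), then the shift along the tool's x, y, z scaled (see below), then the turn, a rotation vector about the tool's x, y, z scaled (see below). In form: [[gripper, x, y, z, wx, wy, wz], ...]. A call has 1 to 10 rows; each row is the pose to reach, as a shift and turn from the pose commanded when the call began, along the tool's axes at that moment, turning the shorter way round; what a row does not reach only later rows make up. The controller multiplies each number of a shift by 0.4 m and each number of a turn by 180 degrees. A row lasts 1/12 s, in which the tool goes at most 41.7 mm and 7.16 degrees, less where a joint would pass 70% of its speed; a pose out of reach is approached as far as the arm can. A call with a number of a shift or a turn outside -1 to 1 is refused whole. A call with a gripper value outside its range is refused whole. The fingers move at their own pace and stop on an object; "force" is the grip in N (left out, the last holds). Time passes only in rows, so rows that repeat a pose let the fingers close. It gives the time, the measured TCP pose, the force, the opening and the grip force at its end, in the units of the state.
- ctrl.get_obs(): the state, without advancing time (a new reading comes with each control period).
- imaging.snapshot(name): name is "scene" or "side" or "wrist"; returns the picture (384x512x3 uint8, red, green, blue); there is no depth.
- imaging.camera_info(name): a dict with "K" (3x3 intrinsics, pixels), "extrinsics" (4x4, takes a point from world to camera coordinates); the wrist camera has in their place "T_tool_cam" (4x4, takes a point from camera to tool coordinates, whose origin is the TCP and whose axes are the flange's). Camera axes: x right, y down, z forward; pixel columns grow to the right and rows downward; lengths in mm; the calibration is good to about 2 mm. A picture is of the moment at which its call begins: read the wrist's pose just before it. camera_info takes no time and is no camera call.
- ctrl.close_job(): hands the job in; it is judged then, once.
The state is a dict: "time_s": time; "joints": joint angles; "joint_vel": joint speeds; "effort": joint torques, N m; "eef_pos": TCP position; "eef_rot": TCP orientation; "wrist_force": force on the tool from outside, world axes, zero at the start; "ft_torque": the same for the moment, N m; "grip_width": opening from 0.0 (shut) to 1.0 (fully open); "gripper_force": force on a finger pad.
Only numpy, scipy, OpenCV 4.12 (cv2) and the standard library are available. Lean on these libraries where they do the work, as an engineer would, in place of code of your own. Each camera call takes 0.05 s, during which the arm holds its last target. There are 200 camera calls.

## Working session

There is one attempt and no reset: what is moved stays moved. The work goes in short steps, Python scripts to look and compute and a tool call to move; the robot and the scene stay as the last step left them, time stands still between calls to the robot, and variables do not carry over. Pictures are saved under pics/ and viewed, at most 16 in all, crops included, and the job is handed in when it is done.

Besides the shell and the picture viewer there is one more tool, called after "Call:" by a JSON object that holds its "api" and its "payload". carry_out: Moves the arm, as the interface text tells. Shifts and turns lie within -1 to 1; 1 stands for 0.4 m of shift or 180 degrees of turn. Its arguments: {"type":"object","properties":{"commands":{"type":"array"},"force":{"type":"number"}},"required":["commands"]}

```bash
mkdir -p pics; ls; cat > h.py <<'E'
import numpy as np,cv2
from rig import ctrl,imaging
from scipy.spatial.transform import Rotation as R
def save(n,f,crop=None,s=1.5):
    im=imaging.snapshot(n)
    np.save(f'pics/{f}.npy',im)
    o=im if crop is None else im[crop[0]:crop[1],crop[2]:crop[3]]
    cv2.imwrite(f'pics/{f}.png',cv2.resize(o[:,:,::-1],None,fx=s,fy=s,interpolation=cv2.INTER_CUBIC)); return im
def cam(n):
    i=imaging.camera_info(n);K=np.array(i['K'])
    if n=='wrist':
        o=ctrl.get_obs();T=np.eye(4);T[:3,:3]=R.from_quat(o['eef_rot']).as_matrix();T[:3,3]=o['eef_pos']
        return K,np.linalg.inv(T@np.array(i['T_tool_cam']))
    return K,np.array(i['extrinsics'])
def onplane(n,px,z,KE=None):
    K,E=KE or cam(n);px=np.atleast_2d(px).astype(float)
    d=(np.linalg.inv(K)@np.c_[px,np.ones(len(px))].T).T@E[:3,:3]
    c=-E[:3,:3].T@E[:3,3]
    return c+d*((z-c[2])/d[:,2])[:,None]
def proj(n,p,KE=None):
    K,E=KE or cam(n);p=np.atleast_2d(p);q=(K@(E[:3,:3]@p.T+E[:3,3:4])).T
    return q[:,:2]/q[:,2:]
E
python3 - <<'E'
from h import *
a=save('scene','s0');b=save('side','d0')
o=ctrl.get_obs();print(o['eef_pos'],o['eef_rot'],o['time_s'],R.from_quat(o['eef_rot']).as_matrix().round(3))
for n in('scene','side'):
    K,E=cam(n);print(n,(-E[:3,:3].T@E[:3,3]).round(),E[2,:3].round(2))
print(imaging.camera_info('wrist'))
E
```

```text
pics
[262.87476723 539.02921649 213.01325395] [ 2.24945249e-01  9.74370972e-01 -8.81140210e-04 -2.58806825e-04] 0.1 [[-0.899  0.438 -0.001]
 [ 0.438  0.899 -0.002]
 [ 0.    -0.002 -1.   ]]
scene [1224. -862.  902.] [-0.5   0.61 -0.62]
side [ 328. -802.  985.] [ 0.19  0.63 -0.75]
{'K': array([[283.51153181,   0.        , 252.40982814],
       [  0.        , 283.51153181, 193.01366623],
       [  0.        ,   0.        ,   1.        ]]), 'T_tool_cam': array([[ 4.88853900e-04, -9.65152111e-01, -2.61689057e-01,
         6.67091591e+01],
       [ 9.99999641e-01,  2.90635286e-04,  7.96160399e-04,
         2.30338679e-01],
       [-6.92359816e-04, -2.61689352e-01,  9.65151907e-01,
        -1.59301178e+02],
       [ 0.00000000e+00,  0.00000000e+00,  0.00000000e+00,
         1.00000000e+00]])}
```

View pics/s0.png

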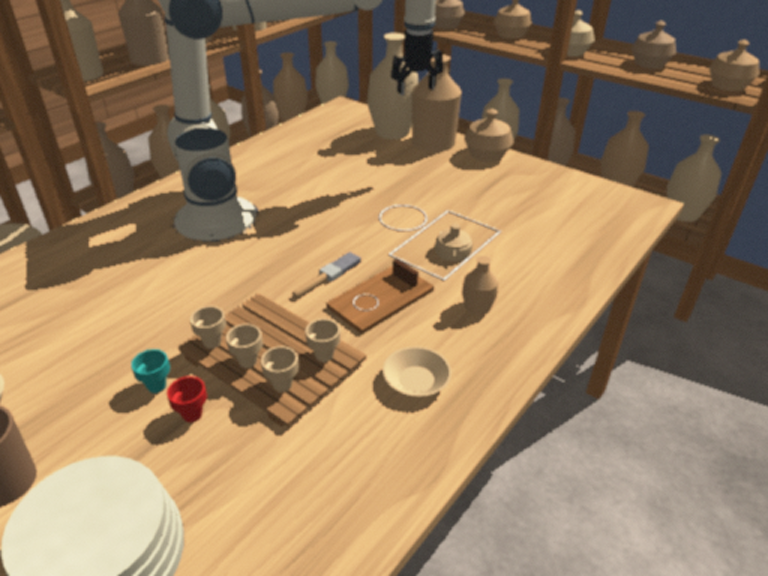

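View pics/d0.png

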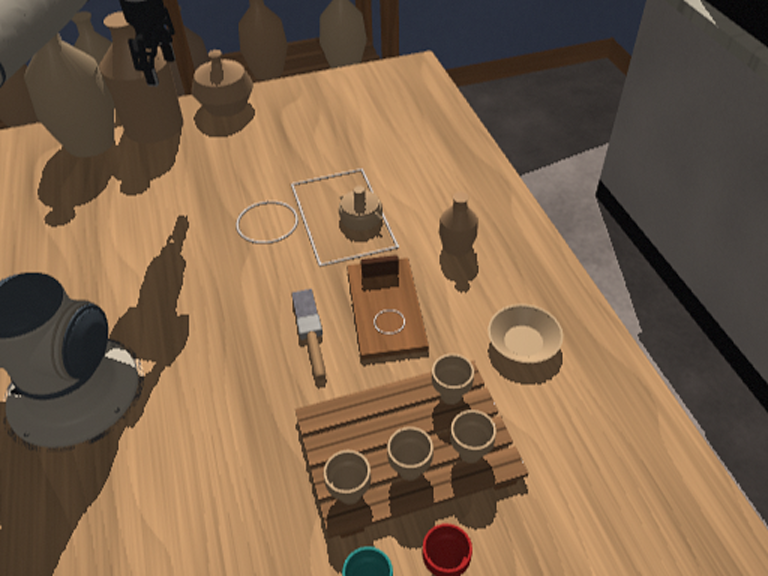

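The side view (zoomed pixels) shows four clay pots on the rack, at (453,372), (473,431), (410,447) and (347,472). The red pot (447,548) and turquoise pot (367,565) are off the rack, so they are the look-alikes. The jar is in the rectangle at (360,210), the ring is at (267,222), and the board has its grip at (380,268) and its ring at (390,322).

```bash
python3 - <<'E'
from h import *
D={'ring':((267,222),0),'rect1':((293,184),0),'rect2':((363,170),0),'rect3':((398,246),0),'rect4':((320,264),0),'knobtop':((360,190),76),
'b1':((347,264),16),'b2':((410,259),16),'b3':((428,350),16),'b4':((362,356),16),'bring':((390,322),16),'p1':((453,372),94),'p2':((473,431),94),'p3':((410,447),94),'p4':((347,472),94),'red':((447,546),70),'r1':((297,412),24),'r2':((478,364),24),'r3':((526,470),24),'r4':((325,530),24),'brushend':((320,380),10),'brushtop':((300,292),10),'flask':((459,205),130),'dish':((525,330),25)}
for k,(p,z) in D.items(): print(k,onplane('side',np.array(p)/1.5,z)[0].round(1))
print('scene')
for k,p,z in[('ring',(403,217),0),('r1',(450,212),0),('r2',(500,231),0),('r3',(445,277),0),('r4',(390,252),0),('knob',(455,228),76),('bring',(366,302),16),('p1',(323,329),94),('p2',(280,357),94),('p3',(245,335),94),('p4',(208,316),94)]:
    print(k,onplane('scene',np.array(p)/1.5,z)[0].round(1))
E
```

```text
ring [394.4 304.5   0. ]
rect1 [472.6 407.3   0. ]
rect2 [631.9 403.6   0. ]
rect3 [630.5 148.8   0. ]
rect4 [469.8 150.6  -0. ]
knobtop [584.9 251.6  76. ]
b1 [516.9 118.3  16. ]
b2 [636.4  91.8  16. ]
b3 [ 594.8 -126.1   16. ]
b4 [ 482.8 -102.    16. ]
bring [551.5 -45.7  16. ]
p1 [ 595.5 -232.8   94. ]
p2 [ 585.4 -339.    94. ]
p3 [ 490.3 -334.6   94. ]
p4 [ 394.5 -343.7   94. ]
red [ 493.8 -476.3   70. ]
r1 [ 351.5 -181.2   24. ]
r2 [ 662.4 -186.2   24. ]
r3 [ 655.6 -389.3   24. ]
r4 [ 346.2 -384.2   24. ]
brushend [ 402.6 -123.1   10. ]
brushtop [415.1  82.2  10. ]
flask [730.3  88.8 130. ]
dish [ 767.9 -145.5   25. ]
scene
ring [395.8 311.1   0. ]
r1 [480.2 409.8   0. ]
r2 [631.6 411.6   0. ]
r3 [627.9 160.7  -0. ]
r4 [466.1 161.3   0. ]
knob [591.5 249.5  76. ]
bring [552.8 -39.9  16. ]
p1 [ 598.3 -225.2   94. ]
p2 [ 587.7 -329.4   94. ]
p3 [ 494.7 -329.    94. ]
p4 [ 397.7 -336.8   94. ]
```

```bash
cat >> h.py <<'E'
def go(*t,yaw=0.):
    """numbers for target (x,y,z), tool y at world angle 90+yaw deg"""
    o=ctrl.get_obs();M=R.from_quat(o['eef_rot'])
    G=R.from_euler('z',yaw,degrees=True)*R.from_quat([0,1,0,0])
    s=M.inv().apply(np.array(t)-o['eef_pos'])/400
    w=(M.inv()*G).as_rotvec(degrees=True)/180
    print('go',t,s.round(4),w.round(4),'rows',max(np.linalg.norm(s)*400/41.7,np.linalg.norm(w)*180/7.16).round(1))
E
python3 - <<'E'
from h import *
go(540,265,214)
E
```

```text
go (540, 265, 214) [-0.923 -0.312 -0.002] [-0.0006 -0.0002 -0.1444] rows 9.3
```

Call:
{"api": "carry_out", "payload": {"commands": [[1,-0.923,-0.312,0,0,0,-0.1444],[1,-0.923,-0.312,0,0,0,-0.1444],[1,-0.923,-0.312,0,0,0,-0.1444],[1,-0.923,-0.312,0,0,0,-0.1444],[1,-0.923,-0.312,0,0,0,-0.1444],[1,-0.923,-0.312,0,0,0,-0.1444],[1,-0.923,-0.312,0,0,0,-0.1444],[1,-0.923,-0.312,0,0,0,-0.1444],[1,-0.923,-0.312,0,0,0,-0.1444],[1,-0.923,-0.312,0,0,0,-0.1444]]}}

```text
time_s: 0.93
eef_pos: [542.5, 261.5, 213.1]
eef_rot: [0.002, 1.0, -0.001, -0.0]
wrist_force: [0.5, 1.2, 0.4]
grip_width: 0.997
gripper_force: 0.0
```

Call:
{"api": "carry_out", "payload": {"commands": [[1,0,0,0,0,0,0],[1,0,0,0,0,0,0],[1,0,0,0,0,0,0]]}}

```text
time_s: 1.18
eef_pos: [539.7, 265.7, 213.6]
eef_rot: [-0.0, 1.0, 0.0, -0.001]
wrist_force: [0.3, 0.0, -0.6]
grip_width: 1.003
gripper_force: 0.0
```

```bash
python3 - <<'E'
from h import *
save('wrist','w1');o=ctrl.get_obs();print(o['eef_pos'],o['eef_rot'],o['wrist_force'])
KE=cam('wrist');print(proj('wrist',[[588,250,76],[395,308,0],[551,280,0]],KE)*1.5)
E
```

```text
[539.42276565 266.13200428 213.93525885] [-4.98366912e-04  9.99999821e-01  1.29100294e-04 -3.05218437e-04] [-0.53919385  0.20384974 -0.25885854]
[[355.90723451 334.19766727]
 [430.24525452  73.38131086]
 [393.18467254 264.67033146]]
```

View pics/w1.png

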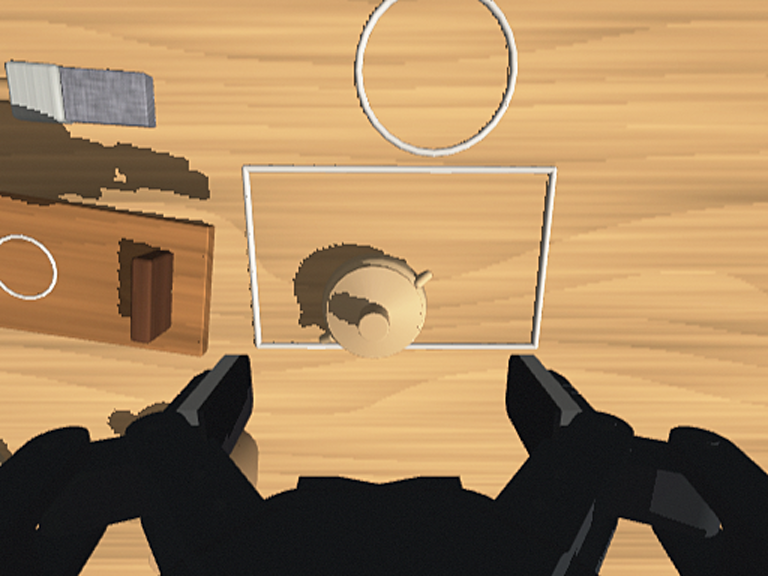

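The wrist view shows the knob top at (374,320), the ring at about (437,69), rectangle corners at (247,169), (554,169), (536,346) and (259,346), the ears at (425,278) and (326,337), and the bar top at about (142,300).

```bash
python3 - <<'E'
from h import *
KE=cam('wrist')
f=lambda p,z:onplane('wrist',np.array(p)/1.5,z,KE).round(1)
print('knob',f((374,320),76),'rect',f([(247,169),(554,169),(536,346),(259,346)],0))
print('ears',f([(425,278),(326,337)],30))
im=np.load('pics/w1.npy');m=(im.min(2)>175).astype(np.uint8);m[110:]=0;m[:,:220]=0
p=np.argwhere(m)[:,::-1];q=f(p*1.5,0)[:,:2]
A=np.c_[2*q,np.ones(len(q))];s=np.linalg.lstsq(A,(q**2).sum(1),rcond=None)[0];print('ring',s[:2],np.sqrt(s[2]+s[:2]@s[:2]),len(q))
E
```

```text
knob [[576.8 263.5  76. ]] rect [[468.8 155.7   0. ]
 [468.4 415.    0. ]
 [629.1 415.6   0. ]
 [629.4 154.3   0. ]]
ears [[556.  305.4  30. ]
 [608.4 221.6  30. ]]
ring [392.97300077 313.0742736 ] 62.02686542882324 914
```

Call:
{"api": "carry_out", "payload": {"commands": [[0.4,-0.094,-0.006,0.26,0,0,0],[0.4,-0.094,-0.006,0.26,0,0,0],[0.4,-0.094,-0.006,0.26,0,0,0],[0.4,-0.094,-0.006,0.26,0,0,0],[0.4,-0.094,-0.006,0.26,0,0,0]]}}

```text
time_s: 1.65
eef_pos: [576.0, 263.6, 108.4]
eef_rot: [-0.001, 1.0, -0.001, -0.002]
wrist_force: [-0.1, -0.6, 0.3]
grip_width: 0.7
gripper_force: 0.0
```

```bash
python3 - <<'E'
from h import *
import os
w=imaging.snapshot('wrist');KE=cam('wrist');d=imaging.snapshot('side');s=imaging.snapshot('scene')
o=np.zeros((576,800,3),np.uint8)
o[:384,:512]=w;q=proj('side',[577,263,60])[0].astype(int);print(q)
o[:288,512:]=cv2.resize(d[q[1]-36:q[1]+36,q[0]-36:q[0]+36],(288,288));r=proj('scene',[577,263,60])[0].astype(int)
o[288:,512:]=cv2.resize(s[r[1]-36:r[1]+36,r[0]-36:r[0]+36],(288,288))
cv2.imwrite('pics/w2.png',o[:,:,::-1]);print(proj('wrist',[[577,263.5,76]],KE),q,r,ctrl.get_obs()['eef_pos'])
E
```

```text
[236 128]
[[250.85733963 211.16417844]] [236 128] [301 152] [578.27753704 264.1552304  113.85744932]
```

View pics/w2.png

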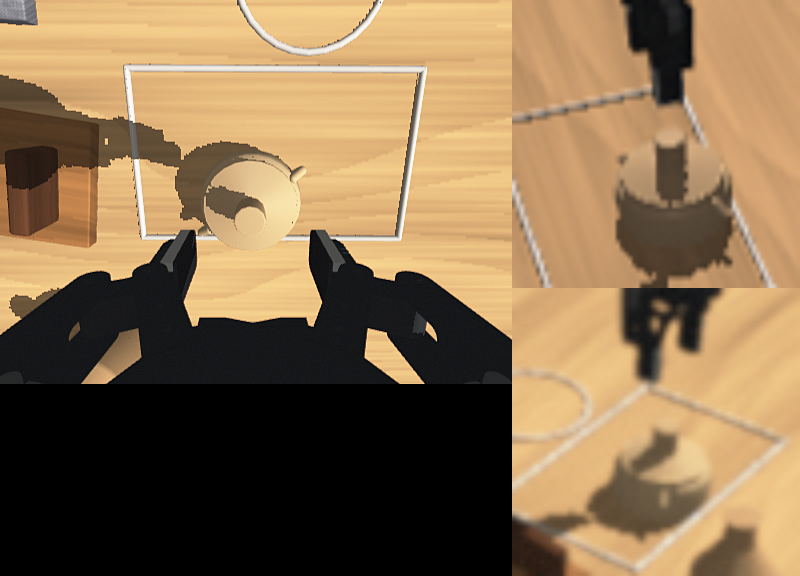

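```bash
python3 - <<'E'
from h import *
o=ctrl.get_obs();print(o['eef_pos'])
for n in('side','scene'):
  print(n,proj(n,[[577,263.5,76],[588,251,76],o['eef_pos'],[468.6,155,0],[468.6,415,0],[629,415,0],[629,155,0]]).round(1).tolist())
KE=cam('wrist');print(proj('wrist',[[577,263.5,76],[588,251,76]],KE), onplane('side',[239.5,125.7],76),onplane('wrist',[250,213],76,KE))
d=imaging.snapshot('side');s=imaging.snapshot('scene')
print(cv2.phaseCorrelate(np.load('pics/d0.npy')[100:175,190:270].mean(2).astype(float),d[100:175,190:270].mean(2).astype(float)))
o=np.zeros((600,800,3),np.uint8)
o[:,:400]=cv2.resize(np.load('pics/d0.npy')[100:175,215:265],(400,600));o[:,400:]=cv2.resize(d[100:175,215:265],(400,600))
cv2.imwrite('pics/w3.png',o[:,:,::-1])
E
```

```text
[578.27753704 264.1552304  113.85744932]
side [[236.4, 124.8], [241.0, 126.6], [236.0, 114.6], [212.6, 175.1], [193.7, 121.5], [240.2, 111.5], [264.2, 162.7]]
scene [[302.0, 149.0], [302.7, 151.5], [303.3, 140.0], [259.5, 169.0], [298.3, 139.9], [333.2, 153.4], [296.0, 185.6]]
[[250.59279724 208.29885487]
 [233.7364004  222.3753427 ]] [[584.71133375 256.38910403  76.        ]] [[580.63791463 263.06391932  76.        ]]
((-0.037088090964267906, 0.49867290721363844), 0.6889997433828914)
```

View pics/w3.png

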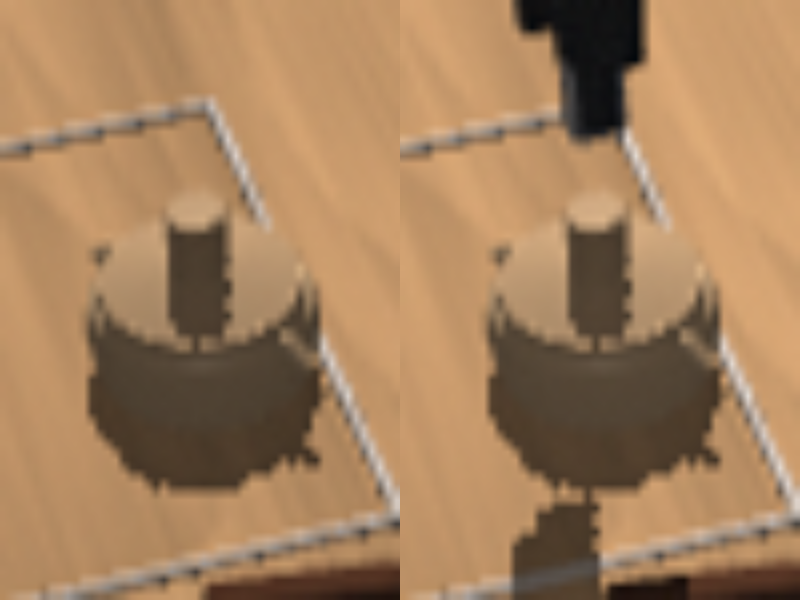

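Call:
{"api": "carry_out", "payload": {"commands": [[0.4,-0.006,0,0.05,0,0,0],[0.4,-0.006,0,0.1,0,0,0],[0.4,-0.006,0,0.1,0,0,0],[0.4,-0.006,0,0.1,0,0,0],[0.4,-0.006,0,0.1,0,0,0]]}}

```text
time_s: 2.32
eef_pos: [580.7, 263.2, 72.2]
eef_rot: [0.0, 1.0, 0.0, 0.001]
wrist_force: [-0.1, -0.3, -0.5]
grip_width: 0.697
gripper_force: 0.0
```

Call:
{"api": "carry_out", "payload": {"commands": [[-0.2,0,0,0,0,0,0],[-0.6,0,0,0,0,0,0],[-1,0,0,0,0,0,0],[-1,0,0,0,0,0,0],[-1,0,0,0,0,0,0],[-1,0,0,0,0,0,0],[-1,0,0,0,0,0,0]], "force": 30}}

```text
time_s: 2.9
eef_pos: [580.1, 262.8, 70.0]
eef_rot: [0.0, 1.0, -0.0, -0.0]
wrist_force: [-0.5, -0.4, 0.6]
grip_width: -0.0
gripper_force: 0.0
```

```bash
python3 - <<'E'
from h import *
w=save('wrist','w4');o=ctrl.get_obs();print(o['eef_pos'],o['grip_width'],o['gripper_force'],o['wrist_force'])
go(393,313,69)
E
```

```text
[580.14415356 262.83238462  70.0060638 ] -0.0010376662382646108 0.0 [-0.71761144 -0.02305501  0.38021388]
go (393, 313, 69) [0.4679 0.1253 0.0026] [-0.     -0.     -0.0001] rows 4.6
```

View pics/w4.png

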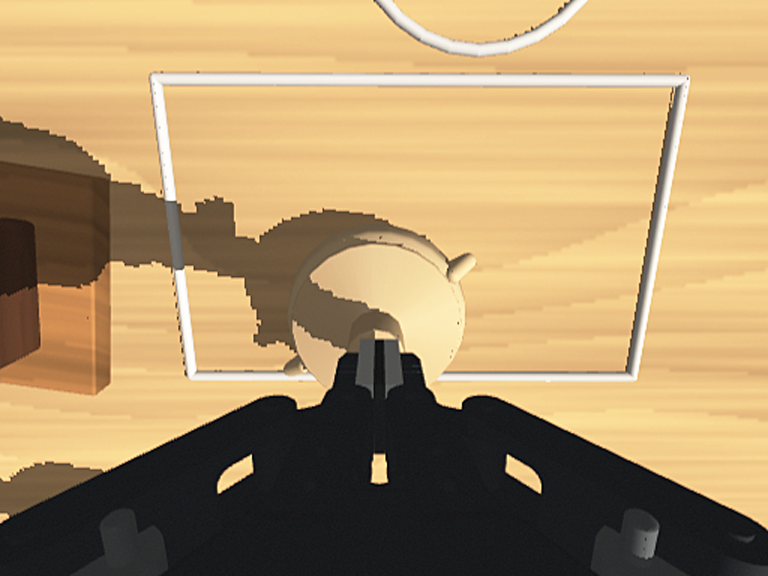

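```bash
python3 - <<'E'
from h import *
KE=cam('wrist')
f=lambda p,z:onplane('wrist',np.array(p)/1.5,z,KE).round(1)
print('belly L,R',f([(290,310),(465,310)],20),'top',f((378,232),22),'rect',f([(152,76),(687,79),(633,378),(190,378)],0))
print('knob front', f((376,310),76),f((376,310),60),'ears',f([(468,262),(290,367)],30))
d=imaging.snapshot('side')[90:165,215:265]
cv2.imwrite('pics/w5.png',cv2.resize(d,(400,600))[:,:,::-1])
E
```

```text
belly L,R [[581.4 217.7  20. ]
 [581.4 308.1  20. ]] top [[540.8 263.1  22. ]] rect [[467.1 152.    0. ]
 [468.3 415.4   0. ]
 [630.1 414.2   0. ]
 [630.1 151.8   0. ]]
knob front [[563.2 262.4  76. ]] [[568.4 262.3  60. ]] ears [[554.1 306.1  30. ]
 [608.7 218.2  30. ]]
```

View pics/w5.png

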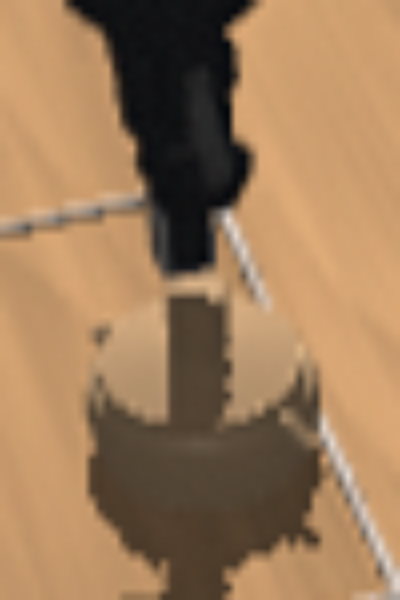

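The wrist view puts the jar unmoved at about (581,263), yet the gripper shut completely. I'll enlarge this picture to see where the tips sit relative to the knob.

```bash
python3 - <<'E'
from h import *
print(ctrl.tip_reach,ctrl.get_obs()['eef_pos'])
w=np.load('pics/w4.npy')[140:290,170:340]
s=imaging.snapshot('scene')[105:180,265:340]
o=np.zeros((600,800,3),np.uint8);o[:450,:400]=cv2.resize(w,None,fx=400/170,fy=3,interpolation=cv2.INTER_CUBIC);o[:400,400:]=cv2.resize(s,(400,400),interpolation=cv2.INTER_CUBIC)
cv2.imwrite('pics/w6.png',o[:,:,::-1])
E
```

```text
17.0 [580.11538052 262.84901781  70.01657435]
```

View pics/w6.png

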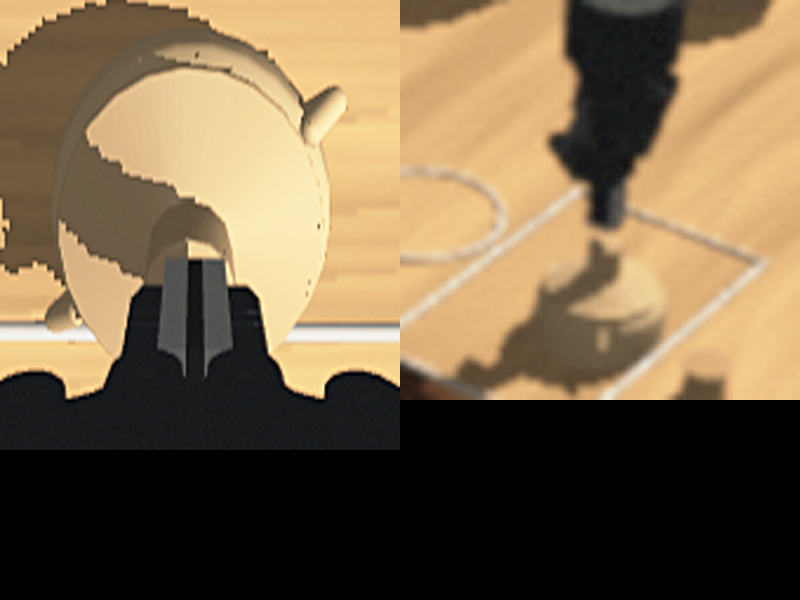

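Call:
{"api": "carry_out", "payload": {"commands": [[0,0,0,0,0,0,0],[0,0,0,0,0,0,0],[0,0,0,0,0,0,0],[0,0,0,0,0,0,0],[0,0,0,0.025,0,0,0],[0,0,0,0.05,0,0,0],[0,0,0,0.05,0,0,0],[0,0,0,0.05,0,0,0]]}}

```text
time_s: 3.72
eef_pos: [579.1, 262.5, 48.0]
eef_rot: [0.0, 1.0, -0.001, -0.002]
wrist_force: [0.9, 0.2, 0.3]
grip_width: 0.502
gripper_force: 0.0
```

Call:
{"api": "carry_out", "payload": {"commands": [[-1,0,0,0,0,0,0],[-1,0,0,0,0,0,0],[-1,0,0,0,0,0,0],[-1,0,0,0,0,0,0],[-1,0,0,0,0,0,0],[-1,0,0,0,0,0,0]], "force": 30}}

```text
time_s: 4.22
eef_pos: [580.3, 262.7, 50.2]
eef_rot: [0.0, 1.0, -0.0, 0.0]
wrist_force: [0.2, -1.1, -0.9]
grip_width: 0.262
gripper_force: 29.5
```

Call:
{"api": "carry_out", "payload": {"commands": [[-1,0.04,0.011,0,0,0,0],[-1,0.09,0.024,0,0,0,0],[-1,0.14,0.038,0,0,0,0],[-1,0.19,0.051,0,0,0,0],[-1,0.25,0.067,0,0,0,0],[-1,0.31,0.083,0,0,0,0],[-1,0.37,0.099,0,0,0,0],[-1,0.42,0.112,0,0,0,0],[-1,0.455,0.121,0,0,0,0],[-1,0.469,0.125,0,0,0,0]]}}

```text
time_s: 5.05
eef_pos: [391.1, 313.5, 50.2]
eef_rot: [-0.001, 1.0, 0.0, 0.0]
wrist_force: [0.8, -0.0, -3.9]
grip_width: 0.26
gripper_force: 29.9
```

Call:
{"api": "carry_out", "payload": {"commands": [[-1,0,0,0,0,0,0],[-1,0,0,0,0,0,0],[-0.3,0,0,0,0,0,0],[0,0,0,0,0,0,0],[0,0,0,0,0,0,0],[0.2,0,0,-0.05,0,0,0],[0.5,0,0,-0.12,0,0,0],[0.5,-0.1,0,-0.25,0,0,0],[1,-0.2,0,-0.4,0,0,0],[1,-0.2,0,-0.4,0,0,0]]}}

```text
time_s: 5.88
eef_pos: [466.5, 312.5, 201.5]
eef_rot: [0.0, 1.0, 0.0, 0.0]
wrist_force: [1.0, -0.3, 1.1]
grip_width: 0.992
gripper_force: 0.0
```

Call:
{"api": "carry_out", "payload": {"commands": [[1,0,0,0,0,0,0],[1,0,0,0,0,0,0],[1,0,0,0,0,0,0]]}}

```text
time_s: 6.13
eef_pos: [465.5, 312.6, 199.0]
eef_rot: [0.0, 1.0, -0.0, -0.0]
wrist_force: [-0.6, -0.4, -1.2]
grip_width: 0.998
gripper_force: 0.0
```

```bash
python3 - <<'E'
from h import *
w=save('wrist','w7');o=ctrl.get_obs();print(o['eef_pos'],o['time_s'])
go(555,-140,330)
E
```

```text
[464.85750498 312.51276948 198.07298903] 6.1833
go (555, -140, 330) [-0.2251 -1.1316 -0.329 ] [-0.0004 -0.0007 -0.0001] rows 11.5
```

View pics/w7.png

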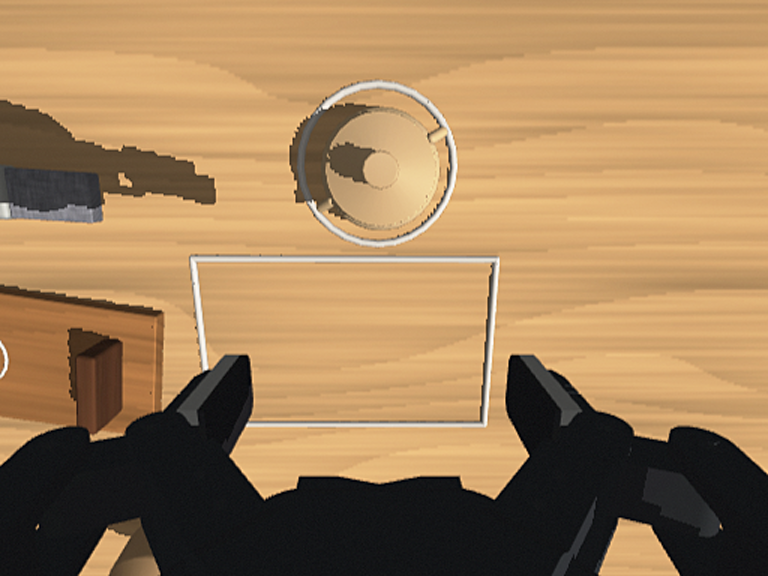

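The jar stands inside the ring: ring centre (378,163), knob (380,168), and both ears within the line. Next come the rack and the board.

Call:
{"api": "carry_out", "payload": {"commands": [[1,-0.07,-0.69,-0.15,0,0,0],[1,-0.07,-0.69,-0.15,0,0,0],[1,-0.07,-0.69,-0.15,0,0,0],[1,-0.07,-0.69,-0.15,0,0,0],[1,-0.07,-0.69,-0.15,0,0,0],[1,-0.07,-0.69,-0.15,0,0,0],[1,-0.07,-0.69,-0.15,0,0,0]]}}

```text
time_s: 6.77
eef_pos: [492.2, 34.6, 258.6]
eef_rot: [0.0, 1.0, -0.0, -0.001]
wrist_force: [1.1, -0.0, -0.8]
grip_width: 1.004
gripper_force: 0.0
```

Call:
{"api": "carry_out", "payload": {"commands": [[1,-0.07,-0.69,0,0,0,0],[1,-0.07,-0.69,0,0,0,0],[1,-0.07,-0.69,0,0,0,0],[1,-0.07,-0.69,0,0,0,0],[1,-0.07,-0.69,0,0,0,0],[1,-0.07,-0.69,0,0,0,0],[1,-0.07,-0.69,0,0,0,0],[1,-0.07,-0.69,0,0,0,0],[1,-0.07,-0.69,0,0,0,0],[1,-0.07,-0.69,0,0,0,0]]}}

```text
time_s: 7.6
eef_pos: [520.8, -238.2, 258.3]
eef_rot: [-0.0, 1.0, 0.001, -0.001]
wrist_force: [0.4, -0.5, -0.3]
grip_width: 1.0
gripper_force: 0.0
```

Call:
{"api": "carry_out", "payload": {"commands": [[1,0,0,0,0,0,0],[1,0,0,0,0,0,0],[1,0,0,0,0,0,0]]}}

```text
time_s: 7.85
eef_pos: [521.4, -237.9, 260.0]
eef_rot: [-0.001, 1.0, -0.0, 0.0]
wrist_force: [0.1, -0.1, 0.1]
grip_width: 1.001
gripper_force: 0.0
```

```bash
python3 - <<'E'
from h import *
w=save('wrist','w8');o=ctrl.get_obs();print(o['eef_pos'],o['eef_rot'],o['joints'])
E
```

```text
[ 521.42627256 -238.11648364  260.00659731] [-7.11910085e-04  9.99999701e-01 -1.25281296e-04  2.74602048e-04] [-4.87753038e-01  3.24098667e-02  1.21018039e+00  3.85134307e-05
  1.89839983e+00 -2.05996078e+00]
```

View pics/w8.png

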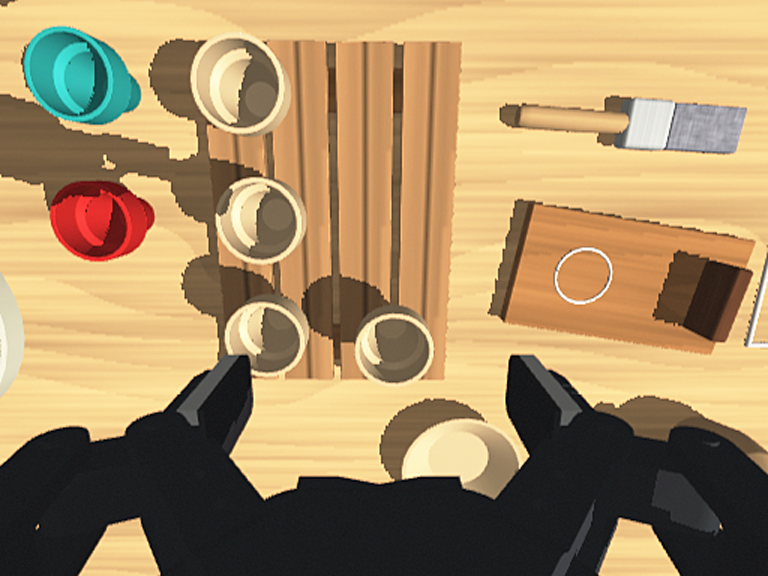

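The picture shows four clay pots on the rack with rims at about (395,347), (267,335), (261,220) and (241,84). The red and turquoise ones stand off the rack. The board ring is at (583,276).

```bash
python3 - <<'E'
from h import *
KE=cam('wrist')
f=lambda p,z:onplane('wrist',np.array(p)/1.5,z,KE).round(1)
for n,c in dict(p1=(395,347),p2=(265,336),p3=(261,220),p4=(241,84)).items(): print(n,f(c,94))
# rim left-right / top-bottom checks
print('p1 lrtb',f([(355,347),(434,347),(395,308),(395,385)],94))
print('p3 lrtb',f([(216,220),(306,220),(261,178),(261,264)],94))
print('p4 lrtb',f([(190,84),(291,84),(241,32),(241,136)],94))
print('bcorn',f([(537,203),(753,240),(714,353),(503,318)],16))
im=np.load('pics/w8.npy')
m=(im.min(2)>170).astype(np.uint8);m[:,:365]=0;m[:,412:]=0;m[:160]=0;m[210:]=0
p=np.argwhere(m)[:,::-1];q=f(p*1.5,16)[:,:2]
A=np.c_[2*q,np.ones(len(q))];s=np.linalg.lstsq(A,(q**2).sum(1),rcond=None)[0];print('bring',s[:2],np.sqrt(s[2]+s[:2]@s[:2]),len(q))
E
```

```text
p1 [[ 592.3 -223.8   94. ]]
p2 [[ 582.8 -330.1   94. ]]
p3 [[ 488.8 -326.8   94. ]]
p4 [[ 394.3 -334.1   94. ]]
p1 lrtb [[ 592.3 -256.7   94. ]
 [ 592.2 -191.7   94. ]
 [ 558.6 -224.2   94. ]
 [ 626.8 -223.4   94. ]]
p3 lrtb [[ 488.8 -360.9   94. ]
 [ 488.7 -292.6   94. ]
 [ 457.9 -324.6   94. ]
 [ 522.8 -329.2   94. ]]
p4 lrtb [[ 394.3 -369.8   94. ]
 [ 394.2 -299.1   94. ]
 [ 361.9 -331.4   94. ]
 [ 428.6 -336.9   94. ]]
bcorn [[ 480.7  -90.    16. ]
 [ 515.   119.4   16. ]
 [ 631.3  106.5   16. ]
 [ 593.8 -112.7   16. ]]
bring [550.02666488 -38.48717146] 26.838188298317917 202
```

Call:
{"api": "carry_out", "payload": {"commands": [[1,-0.178,0.035,0.25,0,0,0],[1,-0.178,0.035,0.25,0,0,0],[1,-0.178,0.035,0.25,0,0,0],[1,-0.178,0.035,0.25,0,0,0],[1,-0.178,0.035,0.33,0,0,0],[1,-0.178,0.035,0.41,0,0,0],[1,-0.178,0.035,0.48,0,0,0],[1,-0.178,0.035,0.535,0,0,0],[1,-0.178,0.035,0.535,0,0,0],[1,-0.178,0.035,0.535,0,0,0]]}}

```text
time_s: 8.73
eef_pos: [591.8, -224.7, 45.6]
eef_rot: [-0.0, 1.0, 0.0, -0.001]
wrist_force: [0.7, 0.1, -0.1]
grip_width: 1.001
gripper_force: 0.0
```

Call:
{"api": "carry_out", "payload": {"commands": [[0.4,0,0,0,0,0,0],[0.4,0,0,0,0,0,0],[0.4,0,0,0,0,0,0],[0.4,0,0,0,0,0,0],[0.4,0,0,0,0,0,0]], "force": 30}}

```text
time_s: 9.15
eef_pos: [594.3, -225.8, 49.6]
eef_rot: [0.0, 1.0, -0.001, 0.003]
wrist_force: [-0.8, 0.8, 6.7]
grip_width: 0.767
gripper_force: 34.2
```

```bash
python3 - <<'E'
from h import *
o=ctrl.get_obs();print(o['eef_pos'],o['grip_width'],o['gripper_force'])
w=imaging.snapshot('wrist');s=imaging.snapshot('side')
q=proj('side',[592,-224,60])[0].astype(int)
c=np.zeros((384,800,3),np.uint8);c[:,:512]=w;c[:288,512:]=cv2.resize(s[q[1]-48:q[1]+48,q[0]-48:q[0]+48],(288,288),interpolation=cv2.INTER_CUBIC)
cv2.imwrite('pics/w9.png',c[:,:,::-1])
E
```

```text
[ 594.31741247 -225.84246437   49.62461595] 0.7673128899584855 34.1910713352263
```

View pics/w9.png

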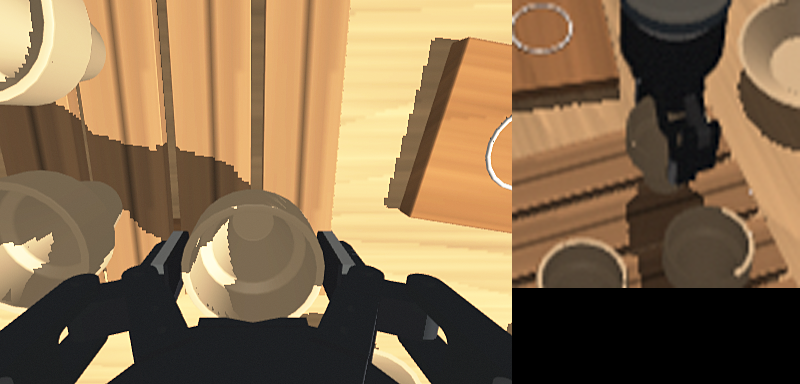

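Call:
{"api": "carry_out", "payload": {"commands": [[0.4,0,0,-0.05,0,0,0],[0.4,0,0,-0.12,0,0,0],[0.4,0,0,-0.2,0,0,0],[0.4,0.01,0.05,-0.23,0,0,0],[0.4,0.03,0.13,-0.23,0,0,0],[0.4,0.05,0.22,-0.23,0,0,0],[0.4,0.07,0.31,-0.23,0,0,0],[0.4,0.09,0.39,-0.23,0,0,0],[0.4,0.102,0.44,-0.23,0,0,0],[0.4,0.106,0.464,-0.23,0,0,0]]}}

```text
time_s: 10.08
eef_pos: [549.7, -36.9, 139.0]
eef_rot: [-0.001, 1.0, 0.0, 0.001]
wrist_force: [0.3, -0.1, -1.0]
grip_width: 0.777
gripper_force: 34.1
```

Call:
{"api": "carry_out", "payload": {"commands": [[0.4,0,0,0,0,0,0],[0.4,0,0,0.04,0,0,0],[0.4,0,0,0.09,0,0,0],[0.4,0,0,0.09,0,0,0]]}}

```text
time_s: 10.42
eef_pos: [548.6, -40.7, 97.8]
eef_rot: [0.001, 1.0, -0.0, -0.003]
wrist_force: [-1.3, -0.3, -2.2]
grip_width: 0.774
gripper_force: 34.1
```

```bash
python3 - <<'E'
from h import *
w=imaging.snapshot('wrist');s=imaging.snapshot('side');o=ctrl.get_obs();print(o['eef_pos'],o['grip_width'],o['wrist_force'])
KE=cam('wrist');print(proj('wrist',[550,-38.5,16],KE))
q=proj('side',[550,-38,60])[0].astype(int);print(q)
c=np.zeros((384,800,3),np.uint8);c[:,:512]=w;c[:288,512:]=cv2.resize(s[q[1]-36:q[1]+36,q[0]-36:q[0]+36],(288,288),interpolation=cv2.INTER_CUBIC)
cv2.imwrite('pics/w10.png',c[:,:,::-1])
E
```

```text
[549.78758771 -40.6989267  101.17094824] 0.7750915086484972 [-0.14207313  0.03069709 -1.16113541]
[[254.17646967 193.61514359]]
[258 202]
```

View pics/w10.png

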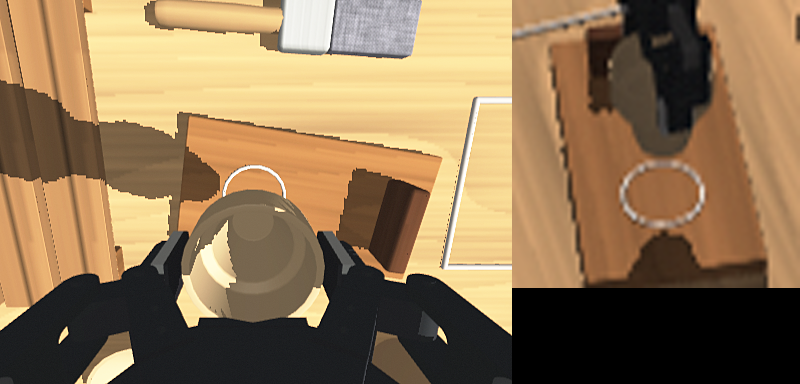

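```bash
python3 - <<'E'
from h import *
KE=cam('wrist');o=ctrl.get_obs();p=o['eef_pos'];print(p)
for z in(72,76,80):print(z,onplane('wrist',[254,227],z,KE))
print(onplane('wrist',[254,190],145,KE))
d=np.load('pics/w9.png') if 0 else cv2.imread('pics/w9.png')[:,:,::-1]
K,E=KE;print('foot in tool x if 22..30 below TCP')
E
```

```text
[549.78758771 -40.6989267  101.17094824]
72 [[559.41157785 -38.99148313  72.        ]]
76 [[557.80213911 -39.01643221  76.        ]]
80 [[556.19270037 -39.0413813   80.        ]]
[[513.36507264 -39.45493363 145.        ]]
foot in tool x if 22..30 below TCP
```

Call:
{"api": "carry_out", "payload": {"commands": [[0.4,0,0,0.05,0,0,0],[0.4,0,0,0.1,0,0,0],[0.4,0,0,0.13,0,0,0],[0.4,0,0,0.14,0,0,0],[0.4,0,0,0.147,0,0,0],[0.4,0,0,0.147,0,0,0],[0.4,0,0,0.147,0,0,0]]}}

```text
time_s: 11.1
eef_pos: [550.8, -39.8, 44.2]
eef_rot: [0.0, 1.0, -0.0, 0.001]
wrist_force: [-0.5, 1.2, -0.2]
grip_width: 0.774
gripper_force: 34.1
```

Call:
{"api": "carry_out", "payload": {"commands": [[0.4,0,0,0.003,0,0,0],[0.4,0,0,0.006,0,0,0],[0.4,0,0,0.006,0,0,0]]}}

```text
time_s: 11.35
eef_pos: [550.8, -39.6, 41.6]
eef_rot: [0.0, 1.0, -0.0, 0.001]
wrist_force: [-0.9, 0.7, 1.7]
grip_width: 0.775
gripper_force: 34.4
```

Call:
{"api": "carry_out", "payload": {"commands": [[0.7,0,0,0,0,0,0],[1,0,0,0,0,0,0],[1,0,0,0,0,0,0],[1,0,0,0,0,0,0],[1,0,0,-0.05,0,0,0],[1,0,0,-0.13,0,0,0],[1,0,0,-0.23,0,0,0],[1,0,0,-0.3,0,0,0],[1,0,0,-0.3,0,0,0],[1,0,0,-0.3,0,0,0]]}}

```text
time_s: 12.18
eef_pos: [551.3, -39.7, 163.2]
eef_rot: [0.0, 1.0, -0.0, 0.003]
wrist_force: [-0.2, 0.3, -0.0]
grip_width: 0.994
gripper_force: 0.0
```

```bash
python3 - <<'E'
from h import *
w=imaging.snapshot('wrist');np.save('pics/w11.npy',w);s=imaging.snapshot('side');o=ctrl.get_obs();print(o['eef_pos'],o['eef_rot'])
q=proj('side',[550,-38,60])[0].astype(int);KE=cam('wrist');print(proj('wrist',[[550,-38.5,86],[550,-5,86],[516.5,-38.5,86],[583.5,-38.5,86],[550,-38.5,16]],KE))
c=np.zeros((384,800,3),np.uint8);c[:,:512]=w;c[:288,512:]=cv2.resize(s[q[1]-36:q[1]+36,q[0]-36:q[0]+36],(288,288),interpolation=cv2.INTER_CUBIC)
cv2.imwrite('pics/w11.png',c[:,:,::-1]);go(583,-330,160)
E
```

```text
[549.72713669 -39.51146266 159.36229171] [ 8.95259117e-05  9.99999736e-01  7.38332127e-05 -7.16960400e-04]
[[252.8437761  197.27354316]
 [292.07234449 197.27427134]
 [252.87258113 158.13734779]
 [252.81697677 233.68468885]
 [252.68424848 179.63868915]]
go (583, -330, 160) [-0.0833 -0.7262 -0.0018] [ 0.     -0.0005 -0.0001] rows 7.0
```

View pics/w11.png

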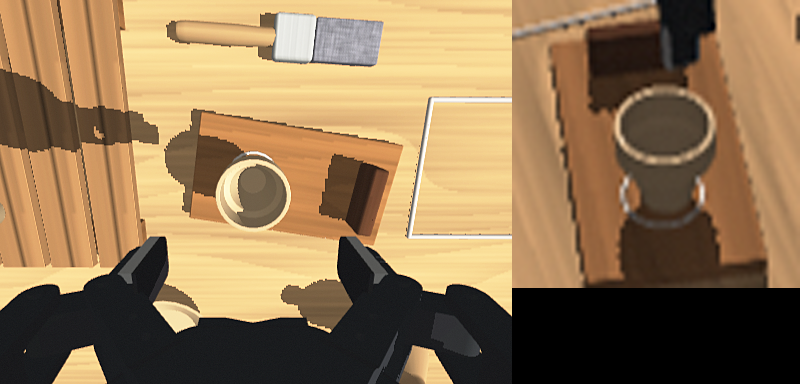

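Pot 1 stands on the board ring, upright, with its rim centre at (254,194).

Call:
{"api": "carry_out", "payload": {"commands": [[1,-0.082,-0.729,0,0,0,0],[1,-0.082,-0.729,0,0,0,0],[1,-0.082,-0.729,0,0,0,0],[1,-0.082,-0.729,0,0,0,0],[1,-0.082,-0.729,0,0,0,0],[1,-0.082,-0.729,0,0,0,0],[1,-0.082,-0.729,0,0,0,0],[1,-0.082,-0.729,0,0,0,0],[1,-0.082,-0.729,0,0,0,0],[1,-0.082,-0.729,0,0,0,0]]}}

```text
time_s: 13.12
eef_pos: [582.2, -330.7, 158.0]
eef_rot: [0.0, 1.0, 0.001, -0.002]
wrist_force: [-0.6, 0.7, 0.2]
grip_width: 0.995
gripper_force: 0.0
```

```bash
cat >> h.py <<'E'
def rim(c,z,KE,im,r0=33.5):
    """edge-based rim fit: bright rim ring pixels near predicted circle -> circle on plane z"""
    e=cv2.Canny(cv2.GaussianBlur(im,(3,3),0),40,120)
    p=np.argwhere(e)[:,::-1].astype(float);q=onplane('wrist',p,z,KE)[:,:2];c=np.array(c,float)
    for tol in(8,5,3,2,2):
        r=np.linalg.norm(q-c,axis=1);k=abs(r-r0)<tol
        A=np.c_[2*q[k],np.ones(k.sum())];s=np.linalg.lstsq(A,(q[k]**2).sum(1),rcond=None)[0];c=s[:2]
    return c.round(1),round(float(np.sqrt(s[2]+c@c)),1),int(k.sum())
E
python3 - <<'E'
from h import *
w=imaging.snapshot('wrist');np.save('pics/w12.npy',w);KE=cam('wrist');o=ctrl.get_obs();print(o['eef_pos'])
for n,c in dict(p2=(583,-330),p3=(489.5,-326.5)).items():print(n,rim(c,94,KE,w))
E
```

```text
[ 582.56799164 -330.0393582   158.97351288]
p2 (array([ 585.9, -330.3]), 33.4, 283)
p3 (array([ 490. , -327.7]), 33.4, 315)
```

Call:
{"api": "carry_out", "payload": {"commands": [[1,-0.006,0,0.08,0,0,0],[1,-0.006,0,0.16,0,0,0],[1,-0.006,0,0.24,0,0,0],[1,-0.006,0,0.287,0,0,0],[1,-0.006,0,0.287,0,0,0],[0.4,-0.006,0,0.287,0,0,0],[0.4,-0.006,0,0.287,0,0,0],[0.4,-0.006,0,0.287,0,0,0],[0.4,-0.006,0,0.287,0,0,0],[0.4,-0.006,0,0.287,0,0,0]]}}

```text
time_s: 14.0
eef_pos: [586.3, -331.5, 48.1]
eef_rot: [0.0, 1.0, -0.001, 0.002]
wrist_force: [0.1, -0.6, 2.7]
grip_width: 0.765
gripper_force: 34.4
```

Call:
{"api": "carry_out", "payload": {"commands": [[0.4,0,0,-0.08,0,0,0],[0.4,0,0,-0.16,0,0,0],[0.4,0,0,-0.24,0,0,0],[0.4,0.005,0.05,-0.285,0,0,0],[0.4,0.015,0.13,-0.285,0,0,0],[0.4,0.025,0.22,-0.285,0,0,0],[0.4,0.035,0.31,-0.285,0,0,0],[0.4,0.045,0.4,-0.285,0,0,0],[0.4,0.055,0.48,-0.285,0,0,0],[0.4,0.06,0.53,-0.285,0,0,0]]}}

```text
time_s: 14.83
eef_pos: [560.9, -116.2, 160.6]
eef_rot: [-0.001, 1.0, 0.0, 0.001]
wrist_force: [0.9, -0.5, -0.9]
grip_width: 0.764
gripper_force: 34.1
```

```bash
python3 - <<'E'
from h import *
w=np.load('pics/w11.npy')
i=imaging.camera_info('wrist');T=np.eye(4);T[:3,:3]=R.from_quat([8.95e-5,1,7.4e-5,-7.2e-4]).as_matrix();T[:3,3]=[549.73,-39.51,159.36]
KE=(np.array(i['K']),np.linalg.inv(T@np.array(i['T_tool_cam'])))
print(rim((549,-38),86,KE,w))
w=imaging.snapshot('wrist');KE=cam('wrist');p=ctrl.get_obs()['eef_pos'];print(p)
print(rim((549,-38),86,KE,w))
E
```

```text
(array([547.1, -39. ]), 33.4, 248)
[ 561.08628545 -113.58312386  160.83991973]
(array([550. , -40.4]), 33.5, 281)
```

Call:
{"api": "carry_out", "payload": {"commands": [[0.4,0.01,0.08,0,0,0,0],[0.4,0.025,0.16,0,0,0,0],[0.4,0.031,0.197,0,0,0,0],[0.4,0.031,0.197,0,0,0,0],[0.4,0.031,0.197,0.06,0,0,0],[0.4,0.031,0.197,0.12,0,0,0],[0.4,0.031,0.197,0.17,0,0,0],[0.4,0.031,0.197,0.2,0,0,0],[0.4,0.031,0.197,0.215,0,0,0],[0.4,0.031,0.197,0.22,0,0,0]]}}

```text
time_s: 15.72
eef_pos: [548.7, -40.9, 70.9]
eef_rot: [0.0, 1.0, 0.0, -0.001]
wrist_force: [-0.4, 0.4, -0.8]
grip_width: 0.762
gripper_force: 34.2
```

Call:
{"api": "carry_out", "payload": {"commands": [[0.4,0,0,0.004,0,0,0],[0.4,0,0,0.008,0,0,0],[0.4,0,0,0.008,0,0,0]]}}

```text
time_s: 15.97
eef_pos: [549.6, -40.5, 69.6]
eef_rot: [0.0, 1.0, -0.0, 0.001]
wrist_force: [0.3, 0.5, -0.6]
grip_width: 0.762
gripper_force: 34.2
```

Call:
{"api": "carry_out", "payload": {"commands": [[0.4,0,0,0.004,0,0,0],[0.4,0,0,0.007,0,0,0],[0.4,0,0,0.007,0,0,0]]}}

```text
time_s: 16.22
eef_pos: [549.6, -40.1, 66.5]
eef_rot: [-0.0, 1.0, 0.0, 0.001]
wrist_force: [1.6, 0.4, 0.8]
grip_width: 0.764
gripper_force: 34.3
```

Call:
{"api": "carry_out", "payload": {"commands": [[0.7,0,0,0,0,0,0],[1,0,0,0,0,0,0],[1,0,0,0,0,0,0],[1,0,0,0,0,0,0],[1,0,0,-0.05,0,0,0],[1,0,0,-0.13,0,0,0],[1,0,0,-0.23,0,0,0],[1,0,0,-0.3,0,0,0],[1,0,0,-0.3,0,0,0],[1,0,0,-0.3,0,0,0]]}}

```text
time_s: 17.05
eef_pos: [549.9, -40.5, 188.3]
eef_rot: [0.0, 1.0, -0.0, 0.002]
wrist_force: [-0.8, -0.1, -0.9]
grip_width: 0.995
gripper_force: 0.0
```

Call:
{"api": "carry_out", "payload": {"commands": [[1,0,0,0,0,0,0]]}}

```text
time_s: 17.13
eef_pos: [548.7, -40.4, 184.9]
eef_rot: [0.0, 1.0, 0.0, -0.0]
wrist_force: [0.1, 0.3, -0.4]
grip_width: 0.999
gripper_force: 0.0
```

```bash
python3 - <<'E'
from h import *
w=save('wrist','w13');KE=cam('wrist');print(ctrl.get_obs()['eef_pos'])
print(rim((549,-39),112,KE,w),rim((549,-39),86,KE,w))
E
```

```text
[548.30775701 -40.31189253 183.97369568]
(array([546.6, -39.5]), 33.8, 252) (array([554.3, -38.7]), 33.7, 261)
```

Call:
{"api": "carry_out", "payload": {"commands": [[1,0.148,-0.72,0,0,0,0],[1,0.148,-0.72,0,0,0,0],[1,0.148,-0.72,0,0,0,0],[1,0.148,-0.72,0,0,0,0],[1,0.148,-0.72,0,0,0,0],[1,0.148,-0.72,0,0,0,0],[1,0.148,-0.72,0,0,0,0],[1,0.148,-0.72,0,0,0,0],[1,0.148,-0.72,0.05,0,0,0],[1,0.148,-0.72,0.05,0,0,0]]}}

```text
time_s: 18.02
eef_pos: [487.8, -327.9, 160.0]
eef_rot: [0.001, 1.0, 0.003, -0.003]
wrist_force: [-0.5, -0.3, -1.5]
grip_width: 1.003
gripper_force: 0.0
```

```bash
python3 - <<'E'
from h import *
w=save('wrist','w14');KE=cam('wrist');print(ctrl.get_obs()['eef_pos'])
print(rim((490,-327),94,KE,w),rim((394.5,-334),94,KE,w))
E
```

```text
[ 488.16820857 -327.31262256  161.46832925]
(array([ 490.3, -328.1]), 33.2, 306) (array([ 394.2, -336.7]), 33.0, 377)
```

Call:
{"api": "carry_out", "payload": {"commands": [[1,0,0,0.08,0,0,0],[1,0,0,0.16,0,0,0],[1,0,0,0.24,0,0,0],[1,0,0,0.3,0,0,0],[1,0,0,0.3,0,0,0],[0.4,0,0,0.3,0,0,0],[0.4,0,0,0.3,0,0,0],[0.4,0,0,0.3,0,0,0],[0.4,0,0,0.3,0,0,0],[0.4,0,0,0.3,0,0,0]]}}

```text
time_s: 18.9
eef_pos: [490.5, -328.9, 47.6]
eef_rot: [0.0, 1.0, -0.001, 0.001]
wrist_force: [-0.9, 0.2, 3.7]
grip_width: 0.773
gripper_force: 33.9
```

Call:
{"api": "carry_out", "payload": {"commands": [[0.4,0,0,-0.08,0,0,0],[0.4,0,0,-0.16,0,0,0],[0.4,0,0,-0.24,0,0,0],[0.4,-0.01,0.06,-0.31,0,0,0],[0.4,-0.03,0.15,-0.35,0,0,0],[0.4,-0.05,0.24,-0.35,0,0,0],[0.4,-0.07,0.34,-0.35,0,0,0],[0.4,-0.09,0.43,-0.35,0,0,0],[0.4,-0.11,0.52,-0.35,0,0,0],[0.4,-0.13,0.6,-0.35,0,0,0]]}}

```text
time_s: 19.73
eef_pos: [541.9, -86.2, 186.7]
eef_rot: [-0.0, 1.0, -0.0, 0.001]
wrist_force: [1.2, -0.8, -0.5]
grip_width: 0.768
gripper_force: 34.3
```

Call:
{"api": "carry_out", "payload": {"commands": [[0.4,-0.01,0.07,0,0,0,0],[0.4,-0.017,0.12,0,0,0,0],[0.4,-0.017,0.12,0,0,0,0],[0.4,-0.017,0.12,0.06,0,0,0],[0.4,-0.017,0.12,0.12,0,0,0],[0.4,-0.017,0.12,0.17,0,0,0],[0.4,-0.017,0.12,0.2,0,0,0],[0.4,-0.017,0.12,0.22,0,0,0],[0.4,-0.017,0.12,0.225,0,0,0],[0.4,-0.017,0.12,0.225,0,0,0]]}}

```text
time_s: 20.57
eef_pos: [548.7, -40.7, 96.0]
eef_rot: [0.0, 1.0, -0.0, 0.0]
wrist_force: [0.9, 0.4, -1.7]
grip_width: 0.771
gripper_force: 34.3
```

Call:
{"api": "carry_out", "payload": {"commands": [[0.4,0,0,0.004,0,0,0],[0.4,0,0,0.008,0,0,0],[0.4,0,0,0.009,0,0,0],[0.4,0,0,0.009,0,0,0]]}}

```text
time_s: 20.9
eef_pos: [548.8, -40.4, 92.7]
eef_rot: [0.0, 1.0, -0.0, 0.001]
wrist_force: [0.0, 0.3, -1.2]
grip_width: 0.771
gripper_force: 34.3
```

Call:
{"api": "carry_out", "payload": {"commands": [[0.4,0,0,0.003,0,0,0],[0.4,0,0,0.005,0,0,0],[0.4,0,0,0.005,0,0,0]]}}

```text
time_s: 21.15
eef_pos: [549.6, -40.0, 91.8]
eef_rot: [-0.0, 1.0, 0.0, 0.002]
wrist_force: [-0.1, 2.3, 3.5]
grip_width: 0.774
gripper_force: 34.7
```

Call:
{"api": "carry_out", "payload": {"commands": [[0.7,0,0,0,0,0,0],[1,0,0,0,0,0,0],[1,0,0,0,0,0,0],[1,0,0,0,0,0,0],[1,0,0,-0.05,0,0,0],[1,0,0,-0.13,0,0,0],[1,0,0,-0.23,0,0,0],[1,0,0,-0.3,0,0,0],[1,0,0,-0.3,0,0,0],[1,0,0,-0.3,0,0,0]]}}

```text
time_s: 21.98
eef_pos: [549.4, -40.5, 212.5]
eef_rot: [0.0, 1.0, -0.0, 0.002]
wrist_force: [-0.2, -0.1, 0.4]
grip_width: 0.999
gripper_force: 0.0
```

Call:
{"api": "carry_out", "payload": {"commands": [[1,0,0,0,0,0,0]]}}

```text
time_s: 22.07
eef_pos: [548.3, -40.4, 209.2]
eef_rot: [0.0, 1.0, 0.0, -0.001]
wrist_force: [0.1, -0.6, -1.4]
grip_width: 0.999
gripper_force: 0.0
```

```bash
python3 - <<'E'
from h import *
w=save('wrist','w15');KE=cam('wrist');print(ctrl.get_obs()['eef_pos'])
print(rim((549,-39),138,KE,w))
go(394.4,-335.5,210)
E
```

```text
[547.95945212 -40.31059659 208.22833735]
(array([548.7, -39.5]), 32.7, 273)
go (394.4, -335.5, 210) [ 0.3837 -0.7381 -0.0036] [ 0.0001 -0.0009 -0.0001] rows 8.0
```

Call:
{"api": "carry_out", "payload": {"commands": [[1,0.385,-0.74,0,0,0,0],[1,0.385,-0.74,0,0,0,0],[1,0.385,-0.74,0,0,0,0],[1,0.385,-0.74,0,0,0,0],[1,0.385,-0.74,0,0,0,0],[1,0.385,-0.74,0,0,0,0],[1,0.385,-0.74,0,0,0,0],[1,0.385,-0.74,0,0,0,0],[1,0.385,-0.74,0.1,0,0,0],[1,0.385,-0.74,0.1,0,0,0]]}}

```text
time_s: 22.95
eef_pos: [389.7, -335.3, 159.4]
eef_rot: [0.002, 1.0, 0.006, -0.006]
wrist_force: [0.6, 1.7, -3.2]
grip_width: 0.999
gripper_force: 0.0
```

Call:
{"api": "carry_out", "payload": {"commands": [[1,0,0,0,0,0,0]]}}

```text
time_s: 23.03
eef_pos: [392.5, -335.0, 165.6]
eef_rot: [0.001, 1.0, 0.003, -0.003]
wrist_force: [0.5, 1.1, 0.3]
grip_width: 0.998
gripper_force: 0.0
```

```bash
python3 - <<'E'
from h import *
w=save('wrist','w16');KE=cam('wrist');o=ctrl.get_obs();print(o['eef_pos'],o['joints'][5])
print(rim((394.4,-335),94,KE,w))
E
```

```text
[ 394.02182159 -335.46420391  168.86818158] -2.3419514467877063
(array([ 396. , -337.7]), 33.3, 312)
```

Call:
{"api": "carry_out", "payload": {"commands": [[1,-0.001,-0.002,0.08,0,0,0],[1,-0.001,-0.002,0.16,0,0,0],[1,-0.001,-0.002,0.24,0,0,0],[1,-0.001,-0.002,0.311,0,0,0],[1,-0.001,-0.002,0.311,0,0,0],[0.4,-0.001,-0.002,0.311,0,0,0],[0.4,-0.001,-0.002,0.311,0,0,0],[0.4,-0.001,-0.002,0.311,0,0,0],[0.4,-0.001,-0.002,0.311,0,0,0],[0.4,-0.001,-0.002,0.311,0,0,0]]}}

```text
time_s: 23.92
eef_pos: [396.5, -338.3, 49.2]
eef_rot: [-0.0, 1.0, -0.002, 0.002]
wrist_force: [0.8, 1.1, 7.8]
grip_width: 0.768
gripper_force: 34.2
```

Call:
{"api": "carry_out", "payload": {"commands": [[0.4,0,0,-0.08,0,0,0],[0.4,0,0,-0.16,0,0,0],[0.4,0,0,-0.25,0,0,0],[0.4,0,0,-0.34,0,0,0],[0.4,-0.03,0.06,-0.42,0,0,0],[0.4,-0.075,0.15,-0.42,0,0,0],[0.4,-0.12,0.24,-0.42,0,0,0],[0.4,-0.17,0.33,-0.42,0,0,0],[0.4,-0.215,0.42,-0.42,0,0,0],[0.4,-0.26,0.5,-0.42,0,0,0]]}}

```text
time_s: 24.75
eef_pos: [499.6, -135.0, 215.1]
eef_rot: [-0.0, 1.0, -0.0, 0.001]
wrist_force: [-0.0, -0.5, -0.5]
grip_width: 0.768
gripper_force: 34.4
```

Call:
{"api": "carry_out", "payload": {"commands": [[0.4,-0.05,0.1,0,0,0,0],[0.4,-0.1,0.19,0,0,0,0],[0.4,-0.124,0.241,0,0,0,0],[0.4,-0.124,0.241,0,0,0,0],[0.4,-0.124,0.241,0.05,0,0,0],[0.4,-0.124,0.241,0.11,0,0,0],[0.4,-0.124,0.241,0.17,0,0,0],[0.4,-0.124,0.241,0.21,0,0,0],[0.4,-0.124,0.241,0.225,0,0,0],[0.4,-0.124,0.241,0.225,0,0,0]]}}

```text
time_s: 25.58
eef_pos: [547.8, -41.1, 122.7]
eef_rot: [0.0, 1.0, 0.0, -0.001]
wrist_force: [0.8, 0.1, -1.1]
grip_width: 0.769
gripper_force: 34.4
```

Call:
{"api": "carry_out", "payload": {"commands": [[0.4,0,0,0.004,0,0,0],[0.4,0,0,0.008,0,0,0],[0.4,0,0,0.012,0,0,0],[0.4,0,0,0.012,0,0,0]]}}

```text
time_s: 25.92
eef_pos: [549.1, -40.9, 119.9]
eef_rot: [0.0, 1.0, -0.0, 0.001]
wrist_force: [0.9, 0.4, 0.8]
grip_width: 0.761
gripper_force: 34.5
```

Call:
{"api": "carry_out", "payload": {"commands": [[0.4,0,0,0.003,0,0,0],[0.4,0,0,0.003,0,0,0]]}}

```text
time_s: 26.08
eef_pos: [549.6, -40.6, 119.4]
eef_rot: [-0.0, 1.0, 0.0, 0.002]
wrist_force: [2.1, 0.4, 4.4]
grip_width: 0.768
gripper_force: 34.8
```

Call:
{"api": "carry_out", "payload": {"commands": [[0.7,0,0,0,0,0,0],[1,0,0,0,0,0,0],[1,0,0,0,0,0,0],[1,0,0,0,0,0,0],[1,0,0,-0.05,0,0,0],[1,0,0,-0.13,0,0,0],[1,0,0,-0.23,0,0,0],[1,0,0,-0.3,0,0,0],[1,0,0,-0.3,0,0,0],[1,0,0,-0.3,0,0,0]]}}

```text
time_s: 26.92
eef_pos: [549.3, -40.9, 240.1]
eef_rot: [0.0, 1.0, -0.0, 0.002]
wrist_force: [0.4, -0.1, -0.8]
grip_width: 0.997
gripper_force: 0.0
```

Call:
{"api": "carry_out", "payload": {"commands": [[1,0,0,0,0,0,0],[1,0,0,0,0,0,0]]}}

```text
time_s: 27.08
eef_pos: [547.9, -40.7, 235.6]
eef_rot: [0.0, 1.0, 0.0, -0.002]
wrist_force: [-0.8, -0.7, -0.3]
grip_width: 1.002
gripper_force: 0.0
```

```bash
python3 - <<'E'
from h import *
w=save('wrist','w17');KE=cam('wrist');o=ctrl.get_obs();print(o['eef_pos'],o['eef_rot'],o['time_s'])
print(rim((549,-39),164,KE,w))
s=imaging.snapshot('side');q=proj('side',[560,0,60])[0].astype(int)
c=np.zeros((600,800,3),np.uint8);c[:384,:512]=w;c[:288,512:]=cv2.resize(s[q[1]-48:q[1]+48,q[0]-48:q[0]+48],(288,288),interpolation=cv2.INTER_CUBIC)
z=imaging.snapshot('side')[90:190,130:280];c[384:,:324]=cv2.resize(z,(324,216))
t=imaging.snapshot('scene')[150:270,200:340];c[310:,512:]=cv2.resize(t,(288,290))[:290]
cv2.imwrite('pics/w17.png',c[:,:,::-1])
E
```

```text
[547.86444201 -40.66190538 235.45514924] [ 6.21771920e-05  9.99998335e-01  2.30053712e-04 -1.80925651e-03] 27.1333
(array([548.6, -39.4]), 32.7, 278)
```

View pics/w17.png

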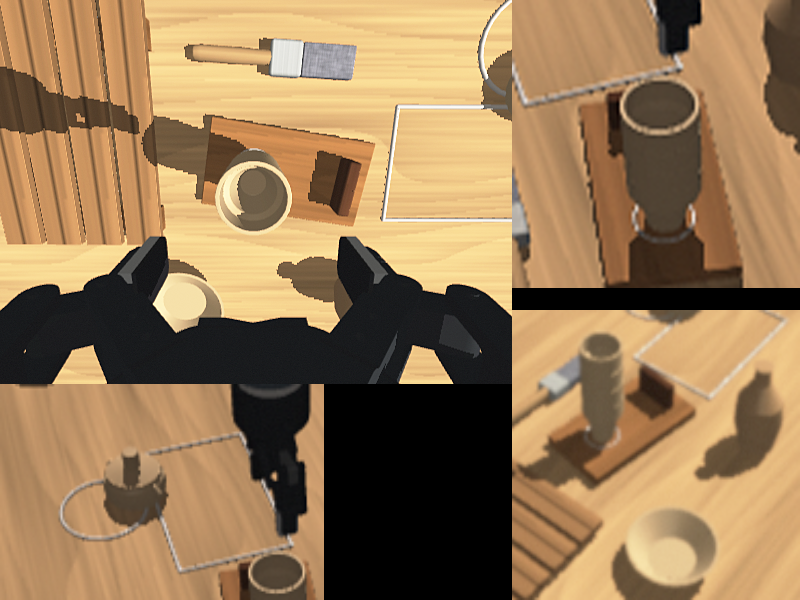

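The stack of four is whole on the ring. The jar has been knocked towards the kiln place: its knob is at panel pixel (130,452), on the ring's edge. I'll put it back before sliding the board.

```bash
python3 - <<'E'
from h import *
print(onplane('side',[190.2-.7,121-1.2],76))
go(420,320,235)
E
```

```text
[[447.41794285 333.17108737  76.        ]]
go (420, 320, 235) [0.3204 0.9017 0.0043] [ 0.0001 -0.0007 -0.    ] rows 9.2
```

Call:
{"api": "carry_out", "payload": {"commands": [[1,0.27,0.91,0,0,0,0],[1,0.27,0.91,0,0,0,0],[1,0.27,0.91,0,0,0,0],[1,0.27,0.91,0,0,0,0],[1,0.27,0.91,0,0,0,0],[1,0.27,0.91,0,0,0,0],[1,0.27,0.91,0,0,0,0],[1,0.27,0.91,0,0,0,0],[1,0.27,0.91,0,0,0,0],[1,0.27,0.91,0,0,0,0]]}}

```text
time_s: 28.12
eef_pos: [437.6, 328.7, 236.5]
eef_rot: [-0.003, 1.0, 0.001, -0.001]
wrist_force: [0.5, -0.4, -0.2]
grip_width: 0.998
gripper_force: 0.0
```

Call:
{"api": "carry_out", "payload": {"commands": [[0.3,0,0,0,0,0,0],[0.3,0,0,0,0,0,0],[0.3,0,0,0,0,0,0]]}}

```text
time_s: 28.37
eef_pos: [441.1, 322.1, 237.5]
eef_rot: [0.001, 1.0, -0.0, -0.0]
wrist_force: [-1.0, 0.4, -0.3]
grip_width: 0.652
gripper_force: 0.0
```

```bash
cat >> h.py <<'E'
def jar(w,KE,n=3):
    # circles found by Hough: knob top disc
    g=cv2.GaussianBlur(w.mean(2).astype(np.uint8),(3,3),0)
    return g
E
python3 - <<'E'
from h import *
w=save('wrist','w18');KE=cam('wrist');print(ctrl.get_obs()['eef_pos'])
for c0 in[(447,333),(440,325),(455,335)]:print(c0,'knob',rim(c0,76,KE,w,12))
for c0 in[(447,333),(440,325)]:print('lid/belly',rim(c0,20,KE,w,46),rim(c0,22,KE,w,44))
print('jar ring',rim((393,313),0,KE,w,62), proj('wrist',[[447,333,76],[393,313,0]],KE))
E
```

```text
[441.22219183 321.87021746 237.60314812]
(447, 333) knob (array([443. , 332.7]), 12.4, 47)
(440, 325) knob (array([439.2, 325.1]), 12.1, 34)
(455, 335) knob (array([443.4, 333.4]), 12.0, 49)
lid/belly (array([447. , 333.5]), 46.2, 199) (array([448. , 335.8]), 43.6, 182)
lid/belly (array([443.4, 328. ]), 46.0, 115) (array([443.2, 329. ]), 44.4, 108)
jar ring (array([393.9, 309.9]), 62.1, 264) [[261.47711817 180.67355913]
 [245.3847177  129.92549617]]
```

Call:
{"api": "carry_out", "payload": {"commands": [[0.3,-0.011,0.023,0.1,0,0,0],[0.3,-0.011,0.023,0.2,0,0,0],[0.3,-0.011,0.023,0.29,0,0,0],[0.3,-0.011,0.023,0.29,0,0,0]]}}

```text
time_s: 28.75
eef_pos: [441.9, 328.5, 112.1]
eef_rot: [0.001, 1.0, -0.004, -0.006]
wrist_force: [-1.1, 0.2, -2.3]
grip_width: 0.649
gripper_force: 0.0
```

Call:
{"api": "carry_out", "payload": {"commands": [[0.3,0,0,0,0,0,0],[0.3,0,0,0,0,0,0]]}}

```text
time_s: 28.92
eef_pos: [446.3, 332.2, 124.5]
eef_rot: [0.001, 1.0, 0.001, 0.001]
wrist_force: [0.0, -0.1, 1.2]
grip_width: 0.649
gripper_force: 0.0
```

```bash
python3 - <<'E'
from h import *
w=save('wrist','w19');KE=cam('wrist');o=ctrl.get_obs();print(o['eef_pos'],o['wrist_force'])
for c0 in[(447,333),(442,331)]:print(c0,'knob',rim(c0,76,KE,w,12))
print('belly',rim((446,333),20,KE,w,46))
print('jar ring',rim((393,313),0,KE,w,62))
E
```

```text
[446.75166702 332.76317572 125.67902172] [0.52270035 0.1865696  0.43922431]
(447, 333) knob (array([441.2, 332.6]), 12.4, 73)
(442, 331) knob (array([440.6, 331.8]), 12.5, 75)
belly (array([450.2, 334.5]), 45.9, 271)
jar ring (array([395.2, 310.3]), 62.2, 378)
```

Call:
{"api": "carry_out", "payload": {"commands": [[0.3,0,0,0.06,0,0,0],[0.3,0,0,0.12,0,0,0],[0.2,0,0,0.18,0,0,0],[0,0,0,0.18,0,0,0],[0,0,0,0.18,0,0,0],[-1,0,0,0.18,0,0,0],[-1,0,0,0.18,0,0,0],[-1,0,0,0.18,0,0,0],[-1,0,0,0.18,0,0,0],[-1,0,0,0.18,0,0,0]], "force": 30}}

```text
time_s: 29.8
eef_pos: [446.7, 333.3, 53.4]
eef_rot: [0.0, 1.0, 0.001, 0.002]
wrist_force: [-0.2, -1.3, 5.8]
grip_width: 0.254
gripper_force: 29.2
```

Call:
{"api": "carry_out", "payload": {"commands": [[-1,0,0,0,0,0,0],[-1,0,0,0,0,0,0]]}}

```text
time_s: 29.97
eef_pos: [446.6, 333.3, 53.4]
eef_rot: [0.0, 1.0, 0.001, 0.002]
wrist_force: [0.1, -1.0, 7.3]
grip_width: 0.256
gripper_force: 29.2
```

Call:
{"api": "carry_out", "payload": {"commands": [[-1,0.02,-0.008,-0.002,0,0,0],[-1,0.045,-0.018,-0.003,0,0,0],[-1,0.07,-0.028,-0.003,0,0,0],[-1,0.095,-0.038,-0.003,0,0,0],[-1,0.115,-0.046,-0.003,0,0,0],[-1,0.127,-0.051,-0.003,0,0,0],[-1,0.132,-0.053,-0.003,0,0,0],[-1,0.132,-0.053,-0.003,0,0,0],[-1,0.132,-0.053,-0.003,0,0,0],[-1,0.132,-0.053,-0.003,0,0,0]]}}

```text
time_s: 30.8
eef_pos: [393.7, 312.3, 53.4]
eef_rot: [0.0, 1.0, 0.002, 0.002]
wrist_force: [3.0, 1.8, 7.6]
grip_width: 0.253
gripper_force: 30.5
```

Call:
{"api": "carry_out", "payload": {"commands": [[-0.3,0,0,0,0,0,0],[0,0,0,0,0,0,0],[0,0,0,0,0,0,0],[0.2,0,0,-0.05,0,0,0],[0.5,0,0,-0.12,0,0,0],[0.5,-0.1,0,-0.25,0,0,0],[0.5,-0.15,0,-0.35,0,0,0],[0.5,-0.15,0,-0.35,0,0,0],[0.5,-0.15,0,-0.35,0,0,0],[0.5,-0.15,0,-0.35,0,0,0]]}}

```text
time_s: 31.63
eef_pos: [453.0, 311.4, 191.8]
eef_rot: [0.0, 1.0, 0.0, 0.001]
wrist_force: [-0.2, -0.0, -1.8]
grip_width: 0.754
gripper_force: 0.0
```

```bash
python3 - <<'E'
from h import *
w=save('wrist','w20');KE=cam('wrist');o=ctrl.get_obs();print(o['eef_pos'],o['wrist_force'])
print('knob',rim((393,312),76,KE,w,12),'belly',rim((393,312),20,KE,w,46),'ring',rim((393,313),0,KE,w,62))
s=imaging.snapshot('side')
m=(w.min(2)>185).astype(np.uint8)
p=np.argwhere(m)[:,::-1].astype(float);q=onplane('wrist',p,0,KE)[:,:2];k=abs(np.linalg.norm(q-[393.5,312],axis=1)-62)<5
a=np.degrees(np.arctan2(*(q[k]-[393.5,312]).T[::-1]));h=np.histogram(a,36,(-180,180))[0];print('ring px per 10deg',h)
E
```

```text
[451.89367457 311.13054288 189.95452561] [-0.86309463 -0.00838669 -0.16659432]
knob (array([392.1, 313.2]), 11.6, 99) belly (array([393.9, 318. ]), 46.2, 274) ring (array([391. , 308.9]), 62.2, 367)
ring px per 10deg [37 37 36 29  2  0  0  0  0  0  0 22 25 32 27 25 27 23 25 26 26 26 25 24
 23 25 26 28 29 29 27 32 32 31 33 36]
```

```bash
python3 - <<'E'
from h import *
go(568,80,190,yaw=-9.5)
E
```

```text
go (568, 80, 190) [-0.2917 -0.5774 -0.0025] [-0.0006 -0.0009  0.0527] rows 6.2
```

Call:
{"api": "carry_out", "payload": {"commands": [[0.5,-0.29,-0.577,0,0,0,0.0528],[0.5,-0.29,-0.577,0,0,0,0.0528],[0.5,-0.29,-0.577,0,0,0,0.0528],[0.5,-0.29,-0.577,0,0,0,0.0528],[0.5,-0.29,-0.577,0,0,0,0.0528],[0.5,-0.29,-0.577,0,0,0,0.0528],[0.5,-0.29,-0.577,0,0,0,0.0528],[0.5,-0.29,-0.577,0,0,0,0.0528],[0.5,-0.29,-0.577,0,0,0,0.0528],[0.5,-0.29,-0.577,0,0,0,0.0528]]}}

```text
time_s: 32.57
eef_pos: [567.1, 81.9, 190.0]
eef_rot: [0.082, 0.997, 0.0, -0.001]
wrist_force: [-1.0, 0.3, -0.5]
grip_width: 0.751
gripper_force: 0.0
```

```bash
python3 - <<'E'
from h import *
w=save('wrist','w21');KE=cam('wrist');o=ctrl.get_obs();print(o['eef_pos'],o['eef_rot'],o['wrist_force'])
# bar: darkest reddish-brown contour near prediction
hsv=cv2.cvtColor(w,cv2.COLOR_RGB2HSV);c=proj('wrist',[569,79,50],KE)[0].astype(int);print(c)
print(w[c[1]-40:c[1]+60:10,c[0]].tolist());print(w[c[1],c[0]-60:c[0]+70:8].tolist())
E
```

```text
[567.20835879  82.16780563 190.36352452] [ 8.18306428e-02  9.96646073e-01  1.90235245e-04 -5.61304800e-04] [ 0.22570278 -0.54734244  0.63687352]
[249 182]
[[194, 132, 77], [101, 63, 46], [115, 73, 49], [114, 75, 50], [116, 75, 52], [118, 76, 53], [119, 75, 51], [114, 71, 50], [218, 158, 99], [238, 200, 135]]
[[201, 135, 79], [199, 134, 80], [196, 134, 79], [193, 131, 78], [94, 66, 41], [93, 65, 41], [93, 65, 41], [107, 69, 49], [119, 77, 52], [213, 145, 85], [214, 144, 84], [213, 143, 84], [234, 192, 130], [236, 195, 134], [241, 203, 138], [99, 100, 103], [237, 198, 133]]
```

```bash
python3 - <<'E'
from h import *
w=np.load('pics/w21.npy');KE=cam('wrist')
m=((w[...,0]>110)&(w[...,0]<132)&(w[...,1]>68)&(w[...,1]<84)).astype(np.uint8)
n,l,st,ce=cv2.connectedComponentsWithStats(m);i=l[182-5:188,244:256];i=np.bincount(i[i>0]).argmax();print(st[i])
p=np.argwhere(l==i)[:,::-1].astype(float);q=onplane('wrist',p,56,KE)[:,:2]
print('top',cv2.minAreaRect(q.astype(np.float32)),q.mean(0))
m=((w[...,0]>98)&(w[...,0]<132)&(w[...,1]<84)&(w[...,1]>60)&(w[...,2]>44)).astype(np.uint8)
n,l,st,ce=cv2.connectedComponentsWithStats(m);i=l[182,249];print(st[i]);p=np.argwhere(l==i)[:,::-1].astype(float);print(cv2.minAreaRect(p.astype(np.float32)))
cv2.imwrite('pics/w21c.png',cv2.resize(w[100:280,150:350,::-1],None,fx=3,fy=3,interpolation=cv2.INTER_CUBIC))
E
```

```text
[245 152  13  62 608]
top ((569.40087890625, 80.8027572631836), (12.080842971801758, 66.47504425048828), 81.8203353881836) [567.66425526  81.17726621]
[245 152  13  62 709]
((251.0, 182.5), (61.0, 12.0), 90.0)
```

Call:
{"api": "carry_out", "payload": {"commands": [[0.2,-0.005,-0.003,0.09,0,0,0],[0.2,-0.005,-0.003,0.18,0,0,0],[0.2,-0.005,-0.003,0.26,0,0,0],[0.2,-0.005,-0.003,0.33,0,0,0],[0.2,-0.005,-0.003,0.38,0,0,0],[0.2,-0.005,-0.003,0.4,0,0,0],[0.2,-0.005,-0.003,0.4,0,0,0],[0.2,-0.005,-0.003,0.4,0,0,0]]}}

```text
time_s: 33.28
eef_pos: [570.0, 80.0, 31.8]
eef_rot: [0.082, 0.997, 0.0, 0.0]
wrist_force: [0.7, -0.2, 0.2]
grip_width: 0.596
gripper_force: 0.0
```

Call:
{"api": "carry_out", "payload": {"commands": [[-0.4,0,0,0,0,0,0],[-0.7,0,0,0,0,0,0],[-1,0,0,0,0,0,0],[-1,0,0,0,0,0,0],[-1,0,0,0,0,0,0],[-1,0,0,0,0,0,0]], "force": 60}}

```text
time_s: 33.78
eef_pos: [571.0, 78.9, 33.1]
eef_rot: [0.083, 0.997, 0.0, 0.002]
wrist_force: [-1.5, -0.3, 5.7]
grip_width: 0.159
gripper_force: 59.3
```

```bash
python3 - <<'E'
from h import *
w=save('wrist','w22');o=ctrl.get_obs();print(o['eef_pos'],o['eef_rot'],o['grip_width'],o['gripper_force'],o['wrist_force'])
KE=cam('wrist')
go(549,359.5,o['eef_pos'][2],yaw=0)
E
```

```text
[570.97881591  78.834636    33.04727547] [8.30369744e-02 9.96545219e-01 1.91925452e-04 1.56515431e-03] 0.1578495882211304 59.32557284832001 [-1.34908922 -0.68117731  6.12855281]
go (549, 359.5, np.float64(33.047275473898274)) [ 1.703e-01  6.829e-01 -1.000e-04] [ 0.0001  0.001  -0.0529] rows 6.8
```

Call:
{"api": "carry_out", "payload": {"commands": [[-1,0.0006,0.0024,0,0,0,0],[-1,0.0018,0.0073,0,0,0,-0.0003],[-1,0.0036,0.0146,0,0,0,-0.0009],[-1,0.006,0.0243,0,0,0,-0.0017],[-1,0.0091,0.0364,0,0,0,-0.0026],[-1,0.0127,0.0509,0,0,0,-0.0036],[-1,0.0169,0.0679,0,0,0,-0.0047],[-1,0.0211,0.0849,0,0,0,-0.0059],[-1,0.0253,0.1019,0,0,0,-0.0071],[-1,0.0296,0.1188,0,0,0,-0.0083]]}}

```text
time_s: 34.67
eef_pos: [567.7, 125.7, 33.1]
eef_rot: [0.071, 0.997, -0.002, 0.002]
wrist_force: [0.7, -7.6, 5.5]
grip_width: 0.156
gripper_force: 59.3
```

Call:
{"api": "carry_out", "payload": {"commands": [[-1,0.0038,0.0171,0,0,0,-0.0014],[-1,0.0076,0.0342,0,0,0,-0.0028],[-1,0.0113,0.0512,0,0,0,-0.0043],[-1,0.0151,0.0683,0,0,0,-0.0058],[-1,0.0189,0.0854,0,0,0,-0.0073],[-1,0.0227,0.1025,0,0,0,-0.0088],[-1,0.0265,0.1196,0,0,0,-0.0103],[-1,0.0302,0.1366,0,0,0,-0.0118],[-1,0.034,0.1537,0,0,0,-0.0134],[-1,0.0378,0.1708,0,0,0,-0.015]]}}

```text
time_s: 35.5
eef_pos: [562.2, 195.6, 33.1]
eef_rot: [0.047, 0.999, -0.001, 0.002]
wrist_force: [0.7, -7.8, 6.7]
grip_width: 0.162
gripper_force: 59.4
```

Call:
{"api": "carry_out", "payload": {"commands": [[-1,0.003,0.0172,0,0,0,-0.0015],[-1,0.0059,0.0345,0,0,0,-0.003],[-1,0.0089,0.0517,0,0,0,-0.0045],[-1,0.0119,0.069,0,0,0,-0.006],[-1,0.0148,0.0862,0,0,0,-0.0075],[-1,0.0178,0.1035,0,0,0,-0.009],[-1,0.0208,0.1207,0,0,0,-0.0105],[-1,0.0238,0.138,0,0,0,-0.012],[-1,0.0267,0.1552,0,0,0,-0.0135],[-1,0.0297,0.1725,0,0,0,-0.015]]}}

```text
time_s: 36.33
eef_pos: [556.9, 265.5, 33.1]
eef_rot: [0.024, 1.0, -0.001, 0.002]
wrist_force: [0.6, -8.4, 6.6]
grip_width: 0.162
gripper_force: 59.4
```

```bash
python3 - <<'E'
from h import *
o=ctrl.get_obs();print(o['eef_pos'],o['grip_width'],o['wrist_force'])
go(549,359.5,o['eef_pos'][2],yaw=0)
E
```

```text
[556.86612015 265.45992837  33.06902684] 0.16242325875008098 [ 0.58058622 -8.35707777  6.56696593]
go (549, 359.5, np.float64(33.069026838135905)) [ 0.0307  0.2339 -0.0007] [-0.0009  0.0012 -0.015 ] rows 2.3
```

Call:
{"api": "carry_out", "payload": {"commands": [[-1,0.0023,0.0175,0,0,0,-0.0015],[-1,0.0046,0.035,0,0,0,-0.003],[-1,0.0069,0.0525,0,0,0,-0.0045],[-1,0.0092,0.07,0,0,0,-0.006],[-1,0.0115,0.0875,0,0,0,-0.0075],[-1,0.0138,0.105,0,0,0,-0.009],[-1,0.0161,0.1225,0,0,0,-0.0105],[-1,0.0184,0.14,0,0,0,-0.012],[-1,0.0206,0.156,0,0,0,-0.0135],[-1,0.0226,0.171,0,0,0,-0.015]]}}

```text
time_s: 37.17
eef_pos: [551.0, 334.3, 33.1]
eef_rot: [0.0, 1.0, -0.001, 0.002]
wrist_force: [0.8, -7.9, 7.0]
grip_width: 0.155
gripper_force: 59.5
```

```bash
python3 - <<'E'
from h import *
o=ctrl.get_obs();print(o['eef_pos'],o['grip_width'],o['wrist_force'])
go(549,359.5,o['eef_pos'][2],yaw=0)
E
```

```text
[550.97433772 334.33818546  33.08213074] 0.15541349166524532 [ 0.81891872 -7.92935038  6.96795677]
go (549, 359.5, np.float64(33.082130741489145)) [ 0.0049  0.0629 -0.0002] [-0.0008  0.0011 -0.    ] rows 0.6
```

Call:
{"api": "carry_out", "payload": {"commands": [[-1,0.001,0.0135,0,0,0,0],[-1,0.002,0.026,0,0,0,0],[-1,0.003,0.036,0,0,0,0],[-1,0.0035,0.0445,0,0,0,0],[-1,0.004,0.051,0,0,0,0],[-1,0.0045,0.0555,0,0,0,0],[-1,0.005,0.059,0,0,0,0],[-1,0.005,0.061,0,0,0,0],[-1,0.005,0.061,0,0,0,0],[-1,0.005,0.061,0,0,0,0]]}}

```text
time_s: 38.0
eef_pos: [549.0, 358.7, 33.1]
eef_rot: [0.0, 1.0, -0.001, 0.002]
wrist_force: [0.7, -7.1, 6.7]
grip_width: 0.162
gripper_force: 59.4
```

Call:
{"api": "carry_out", "payload": {"commands": [[-0.8,0,0,0,0,0,0],[-0.6,0,0,0,0,0,0],[-0.3,0,0,0,0,0,0],[0,0,0,0,0,0,0],[0,0,0,0,0,0,0],[0,0,0,-0.03,0,0,0],[0,0,0,-0.08,0,0,0],[0,0,0,-0.16,0,0,0],[0,0,0,-0.25,0,0,0],[0,0,0,-0.35,0,0,0]]}}

```text
time_s: 38.83
eef_pos: [546.3, 360.3, 171.5]
eef_rot: [-0.001, 1.0, -0.001, -0.001]
wrist_force: [1.4, -0.2, -0.7]
grip_width: 0.504
gripper_force: 0.0
```

Call:
{"api": "carry_out", "payload": {"commands": [[0,0.15,0,-0.12,0,0,0],[0,0.15,0,-0.12,0,0,0],[0,0.15,0,-0.12,0,0,0],[0,0.15,0,-0.12,0,0,0]]}}

```text
time_s: 39.17
eef_pos: [487.0, 361.4, 222.9]
eef_rot: [-0.002, 1.0, 0.002, 0.003]
wrist_force: [-0.1, -1.2, -0.5]
grip_width: 0.499
gripper_force: 0.0
```

Call:
{"api": "carry_out", "payload": {"commands": [[0,0,0,0,0,0,0],[0,0,0,0,0,0,0]]}}

```text
time_s: 39.33
eef_pos: [487.3, 360.0, 217.1]
eef_rot: [-0.001, 1.0, -0.001, -0.001]
wrist_force: [0.3, 0.4, 0.0]
grip_width: 0.499
gripper_force: 0.0
```

```bash
python3 - <<'E'
from h import *
w=imaging.snapshot('wrist');np.save('pics/w23.npy',w);KE=cam('wrist');o=ctrl.get_obs();print(o['eef_pos'],o['time_s'])
print('knob',rim((393,312),76,KE,w,12),'ring',rim((393,313),0,KE,w,62),'stack',rim((549,239.5),164,KE,w))
c=np.zeros((600,800,3),np.uint8);c[:384,:512]=w
s=imaging.snapshot('side');c[:288,512:]=cv2.resize(s[75:195,140:285],(288,288),interpolation=cv2.INTER_CUBIC)
t=imaging.snapshot('scene')[90:210,230:375];c[300:588,512:]=cv2.resize(t,(288,288),interpolation=cv2.INTER_CUBIC)
cv2.imwrite('pics/w23.png',c[:,:,::-1])
E
```

```text
[487.39211641 359.9397844  216.73461061] 39.3833
knob (array([394.3, 314.3]), 12.1, 124) ring (array([392.7, 309.1]), 62.2, 340) stack (array([545.8, 239.1]), 32.5, 191)
```

View pics/w23.png

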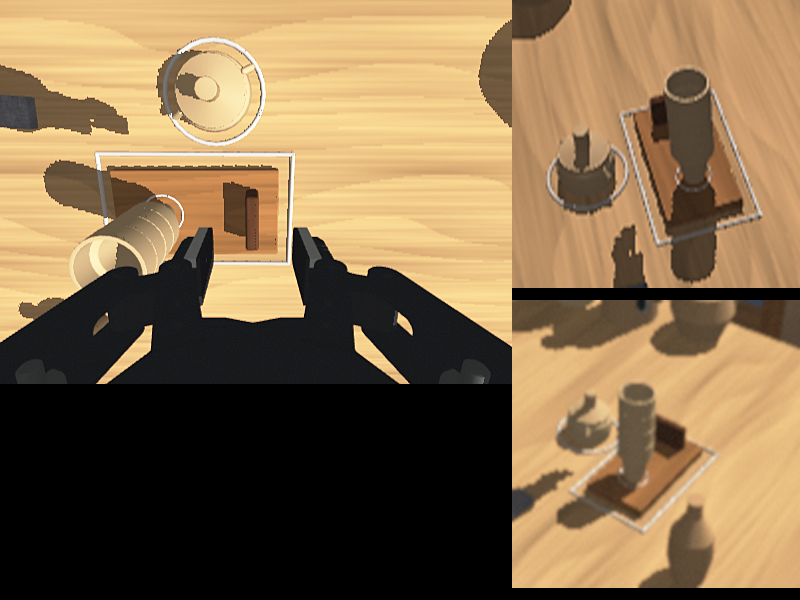

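The last view shows the board square inside the rectangle (corners (96,153), (294,153), (290,262)), the stack whole on its ring, and the jar inside the white ring around (214,91). I'm handing in.

```bash
python3 -c "
from rig import ctrl
print(ctrl.close_job())"
```

```text
the job is handed in; nothing more can be done
None
```

The job is handed in: the jar is in its ring (it was knocked aside once and slid back), and all four pots are nested upright on the board, which was then slid square into the kiln place; no verdict came back.

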